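# Fetch the salt pot from behind the canisters

### The job

Clear the three tall containers (shaker, square tub, screw-cap jar) off the steel stand and stand all three on the small baking sheet; then take the low salt pot from the back of the stand and set it gently in the middle of the scale's steel pan; then put the three tall containers back on the stand, each on the very spot where it stood at the start. Everything ends upright; knock nothing over and leave the timer, cup and pastry ring alone.

Things in the scene. Friction and masses are not known exactly. Their poses are not given: they have to be found in the camera images.
- pot_mid (a point): Low round salt pot of white ceramic with a flat wooden lid, diameter 56 mm, 46 mm tall, about 0.35 kg; origin half-way up on its axis, z up along the axis. It stands at the back of the stand, crowded by the three tall containers (one to its left, one to its right, one 5 mm or so in front of it), so it can be grasped only once they are gone.
- shaker_mid (a point): Round steel shaker with a domed top, diameter 54 mm, 100 mm tall, about 0.28 kg; straight-sided up to 88 mm; origin half-way up on its axis, z up along the axis.
- tub_mid (a point): Square white plastic tub with a white lid, 50 x 50 mm, 100 mm tall, about 0.3 kg; sides square to its x and y axes; origin half-way up on its axis, z up along the axis.
- jar_mid (a point): Round amber glass jar with a narrower black screw cap (cap diameter 38 mm, top 14 mm), body diameter 54 mm, straight-sided up to 80 mm, 100 mm tall in all, about 0.3 kg; origin half-way up on its axis, z up along the axis.
- rack: Fixed steel stand on which pot and containers stand: a plate 152 mm (x) by 210 mm (y), 4 mm thick, from x = -60 to +92 mm of its origin, y centred; origin at the bench top. Open at the front (-x); rim at the back (+x) 20 mm high above the bench, rims at both sides 12 mm, all 3 mm thick. Containers stand near (-15, 0), (50, 66) and (50, -66) mm in its frame, which one where changes; the pot near (45, 0) mm.
- tray: Fixed small aluminium baking sheet, the side area: 280 mm (x) by 130 mm (y), rim 12 mm high, walls and floor 3 mm thick; origin under its centre at the bench top.
- scale: Fixed white bench scale, 210 x 160 mm, with a square steel pan of 146 mm; origin at the bench top. The pan's centre lies 10 mm along +x from the origin, its top 42 mm above the bench; the display lies on the -x side.
- timer_mid (a point): Bystander, leave alone: white kitchen timer, 30 x 64 mm, 50 mm tall; point at its centre.
- cup_mid (a point): Bystander, leave alone: small blue ceramic cup, 68 mm across, 55 mm tall; point on its axis, half-way up.
- ring_mid (a point): Bystander, leave alone: open steel pastry ring, 72 mm across, 30 mm tall; point on its axis, half-way up.

How it is judged:
By the outcome, as a careful person would: the job done as asked, in the order asked, and still so for the second after the job is handed in, with the robot touching nothing.
It also fails if it takes over 131 s, if anything falls off the work surface, if the arm or the gripper's body presses on something with over 40 N, if the wrist force passes 120 N, or if a joint passes its speed limit or range.

### The arm

A 6-joint arm with a two-finger parallel gripper is mounted at the origin on the work surface. World frame = base frame: x ahead of the robot, y to its left, z up, the work surface at z = 0. Lengths are in m, angles in rad, forces in N, time in s.
With the tool pointing down it reaches from about 0.325 to 0.775 m from the base axis. Payload 5.5 kg.
Tool frame: the origin (TCP) lies midway between the tips of the shut fingers; the grasp point (between the pads) lies 19 mm behind it; z points along the fingers, y is the direction in which the jaws open and shut (so a half turn about z gives the same grasp; the last joint's range is limited). The gripper opens to 88 mm and grips with 3 to 60 N. Pads are 20 mm wide; open, the fingers measure 115 mm over their backs; the gripper's body (75 mm by 178 mm) begins 61 mm behind the grasp point.
Start: joints at [1.08, 0.091, 1.231, -0, 1.82, -0.057], TCP at [0.252, 0.544, 0.223] pointing down, gripper open.
Joint ranges: [-2.87, 2.87], [-0.86, 2.18], [0.17, 2.46], [-1.51, 4.65], [0.06, 2.69], [-2.65, 2.65]. Speed limits (rad/s): [2.57, 2.57, 3.01, 3.14, 3.14, 3.14].

### API

Orientations are given as a unit quaternion [w, x, y, z].
In Python, from plant import env gives the robot as it stands. The module is installed in compiled form; this text tells all that it offers.
- The arm moves only by the tool carry_out, never from a script. Its argument "targets" is a list of rows, each a list of 3 entries, a list of its own where there are three numbers: the shift along the world's x, y, z in m, then the turn, a rotation vector about the world's x, y, z in degrees, then the finger opening in m, from 0 to 0.0878. In form: [[[tx, ty, tz], [ax, ay, az], gripper], ...]. A call has 1 to 20 rows; each row is the pose to reach, as a shift and turn from the pose commanded when the call began; what a row does not reach only later rows make up. A row lasts 1/10 s, in which the tool goes at most 50 mm and 8.59 degrees, less where a joint would pass 70% of its speed; a pose out of reach is approached as far as the arm can. A call with a gripper value outside its range is refused whole. The fingers move at their own pace and stop on an object; "newtons" is the grip in N (left out, the last holds). Time passes only in rows, so rows that repeat a pose let the fingers close. It gives the time, the measured TCP pose, the force and the opening at its end, in the units of the state.
- env.state(): the state, without advancing time (a new reading comes with each control period).
- env.read_camera(name): name is "side" or "top"; returns a dict with "img" (400x640x3 uint8, blue, green, red), "z_map" (400x640 float32, m along the optical axis (not along the pixel's ray), 0 where there is no reading), "K" (3x3 intrinsics, pixels), "k1" (the pictures are not rectified: a ray, as slopes to the right and down, at radius r is drawn at 1 + k1 r^2 times it, then the intrinsics apply), "camera_from_world" (4x4, takes a point from world to camera coordinates). Camera axes: x right, y down, z forward; pixel columns grow to the right and rows downward; lengths in m; the calibration is good to about 2 mm. A picture is of the moment at which its call begins.
- env.hand_in(): hands the job in, once; it reports no verdict.
The state is a dict: "t": time; "qpos": joint angles; "qvel": joint speeds; "joint_efforts": joint torques, N m; "eef_pos": TCP position; "tool_rot": TCP orientation; "contact_force": force on the tool from outside, world axes, zero at the start; "wrist_torque": the same for the moment, N m; "width": finger opening in m.
Only numpy, scipy, OpenCV 4.12 (cv2) and the standard library are available. Lean on these libraries where they do the work, as an engineer would, in place of code of your own. Each camera call takes 0.05 s, during which the arm holds its last target.

## Working session

There is one attempt and no reset: what is moved stays moved. The work goes in short steps, Python scripts to look and compute and a tool call to move; the robot and the scene stay as the last step left them, time stands still between calls to the robot, and variables do not carry over. Pictures are saved under pics/ and viewed, and the job is handed in when it is done.

Besides the shell and the picture viewer there is one more tool, called by a JSON object that holds its "method" and its "body", one argument or row to a line. carry_out: Moves the arm, as the interface text tells. Its arguments: {"type":"object","properties":{"targets":{"type":"array","items":{"type":"array"}},"newtons":{"type":"number"}},"required":["targets"]}

```bash
mkdir -p pics; ls
python3 - <<'E'
from plant import env
import cv2,numpy as np
s=env.state()
for k,v in s.items(): print(k,np.round(v,4))
for n in("top","side"):
    c=env.read_camera(n); cv2.imwrite(f"pics/{n}0.png",c["img"]); np.savez(f"{n}0.npz",**c)
    print(n,c["K"].tolist(),c["k1"],np.round(c["camera_from_world"],4).tolist())
E
```

```text
pics
t 0.0
qpos [ 1.0803  0.0918  1.2319  0.      1.8198 -0.0567]
qvel [-0.001  -0.0012 -0.0001  0.0003  0.0009  0.0015]
joint_efforts [ 1.50000e-03 -4.46445e+01 -4.06459e+01  6.99000e-02  2.91000e-02
 -2.00000e-04]
eef_pos [0.252  0.5442 0.2215]
tool_rot [-3.000e-04  2.152e-01  9.766e-01 -9.000e-04]
contact_force [ 0.1361 -0.5509  0.5067]
wrist_torque [-0.0203  0.0342 -0.008 ]
width 0.0879
top [[432.029851896907, 0.0, 313.0970425122317], [0.0, 432.029851896907, 196.47745103995476], [0.0, 0.0, 1.0]] -0.09497370739624368 [[-0.0271, -0.9994, -0.0194, 0.0168], [-0.9902, 0.0295, -0.1368, 0.5424], [0.1372, 0.0155, -0.9904, 0.9991], [0.0, 0.0, 0.0, 1.0]]
side [[371.5566630111583, 0.0, 313.5085349565465], [0.0, 371.5566630111583, 196.34940863026915], [0.0, 0.0, 1.0]] -0.08267794442935805 [[0.9734, -0.2288, 0.015, -0.5444], [-0.1153, -0.5451, -0.8304, 0.1215], [0.1982, 0.8065, -0.557, 0.8238], [0.0, 0.0, 0.0, 1.0]]
```

View pics/top0.png

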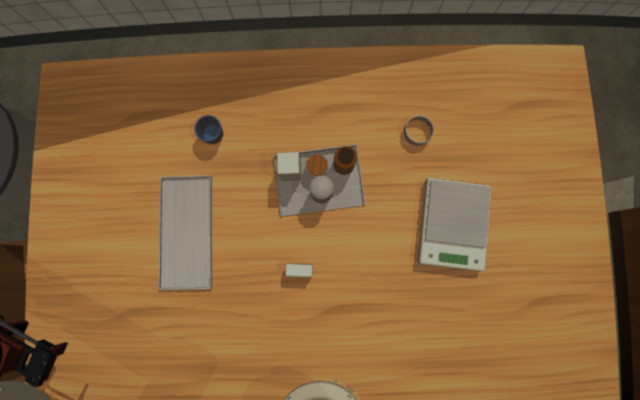

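View pics/side0.png

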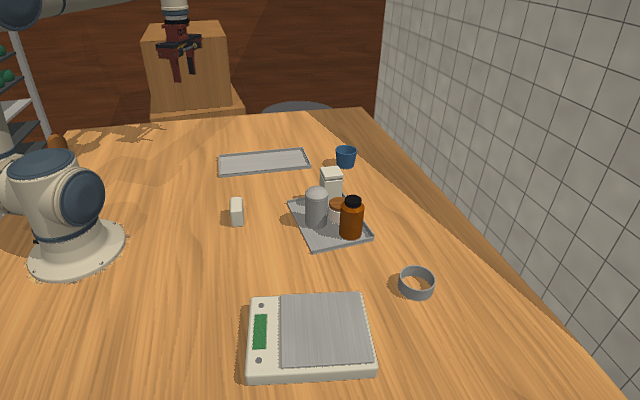

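The top view shows the tub at (288,163), the pot at (316,165), the jar at (345,160) and the shaker at (321,187). The tray is on the left around (186,234), the scale on the right around (456,225) and the timer at (298,271). I'll now zoom in and measure.

```bash
cat > h.py <<'E'
import numpy as np,cv2
def rays(c):
    K=c["K"];k=float(c["k1"])
    v,u=np.mgrid[0:400,0:640].astype(float)
    pts=np.stack([u.ravel(),v.ravel()],1).reshape(-1,1,2)
    return cv2.undistortPoints(pts,K,np.array([k,0,0,0.])).reshape(400,640,2)
def cloud(c):
    n=rays(c);z=c["z_map"].astype(float)
    P=np.stack([n[...,0]*z,n[...,1]*z,z],-1)
    T=c["camera_from_world"];return (P-T[:3,3])@T[:3,:3]
def onplane(c,uv,h):
    uv=np.array(uv,float).reshape(-1,1,2)
    n=cv2.undistortPoints(uv,c["K"],np.array([float(c["k1"]),0,0,0.])).reshape(-1,2)
    T=c["camera_from_world"];R=T[:3,:3];o=-R.T@T[:3,3]
    d=np.c_[n,np.ones(len(n))]@R
    return o+d*((h-o[2])/d[:,2])[:,None]
E
python3 - <<'E'
import numpy as np,cv2
from h import *
t=dict(np.load("top0.npz"));s=dict(np.load("side0.npz"))
cv2.imwrite("pics/topz.png",cv2.resize(t["img"][130:230,250:380],None,fx=6,fy=6,interpolation=cv2.INTER_CUBIC)[:600,:780])
cv2.imwrite("pics/sidez.png",cv2.resize(s["img"][150:260,280:400],None,fx=5,fy=5,interpolation=cv2.INTER_CUBIC))
for n,c in(("top",t),("side",s)):
    C=cloud(c);ok=c["z_map"]>0
    X=C[...,0];Y=C[...,1];Z=C[...,2]
    b=ok&(X>.3)&(X<.75)&(abs(Y)<.5)
    print(n,"bench median z",np.median(Z[b&(abs(Z)<.02)]))
    m=(b&(Z>.02)).astype(np.uint8)
    k,l,st,_=cv2.connectedComponentsWithStats(m)
    for i in range(1,k):
        if st[i,4]<25: continue
        q=l==i;print(st[i].tolist(),np.round([X[q].min(),X[q].max(),Y[q].min(),Y[q].max(),np.percentile(Z[q],97)],3))
E
```

```text
top bench median z 0.001046093718256998
[194, 115, 29, 28, 373] [0.685 0.75  0.223 0.289 0.058]
[405, 116, 29, 28, 178] [ 0.67   0.739 -0.301 -0.231  0.032]
[334, 145, 24, 29, 533] [ 0.599  0.671 -0.104 -0.051  0.107]
[277, 152, 24, 28, 621] [0.587 0.657 0.03  0.081 0.107]
[306, 154, 28, 49, 939] [ 0.53   0.644 -0.046  0.017  0.104]
[418, 178, 74, 94, 5732] [ 0.352  0.581 -0.435 -0.245  0.045]
[285, 264, 28, 14, 367] [0.353 0.384 0.008 0.072 0.054]
side bench median z -0.000370310159768948
[335, 145, 22, 19, 334] [0.688 0.75  0.219 0.288 0.054]
[305, 166, 60, 70, 2508] [ 0.533  0.67  -0.107  0.08   0.104]
[229, 197, 14, 25, 316] [0.354 0.389 0.005 0.074 0.05 ]
[399, 265, 37, 30, 347] [ 0.672  0.744 -0.304 -0.231  0.03 ]
[244, 291, 135, 90, 10294] [ 0.357  0.585 -0.435 -0.248  0.043]
```

View pics/topz.png

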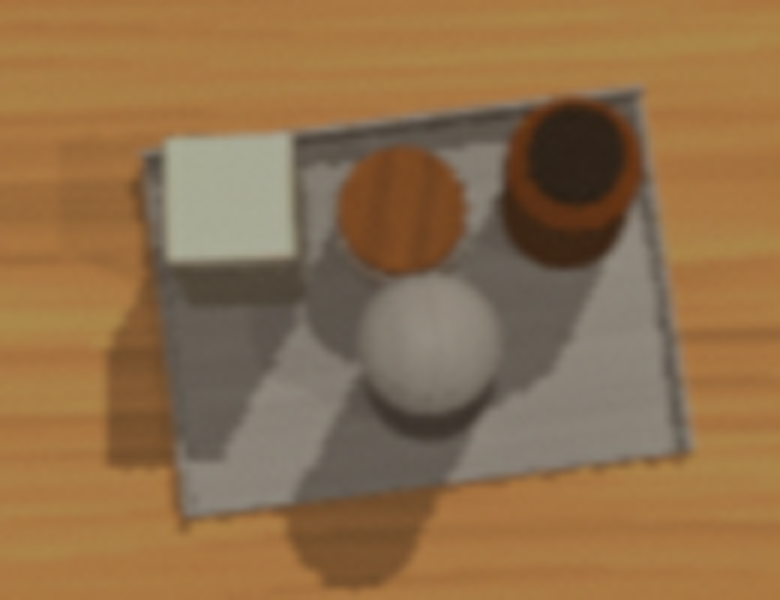

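View pics/sidez.png

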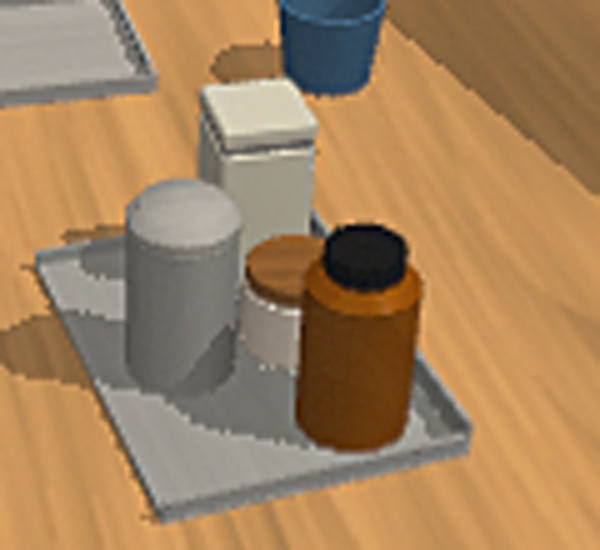

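Run:
```python
import numpy as np,cv2
from h import *
for n in("top","side"):
    c=dict(np.load(n+"0.npz"));C=cloud(c);X,Y,Z=C[...,0],C[...,1],C[...,2]
    hsv=cv2.cvtColor(c["img"],cv2.COLOR_BGR2HSV);H,S,V=[hsv[...,i].astype(int) for i in range(3)]
    box=(X>.5)&(X<.70)&(abs(Y)<.13)
    def rep(name,m,h):
        m=m.astype(np.uint8);k,l,st,ce=cv2.connectedComponentsWithStats(m)
        i=1+np.argmax(st[1:,4]);q=(l==i)
        cs,_=cv2.findContours(q.astype(np.uint8),cv2.RETR_EXTERNAL,cv2.CHAIN_APPROX_NONE)
        P=onplane(c,cs[0].reshape(-1,2),h)[:,:2].astype(np.float32)
        r=cv2.minAreaRect(P*1000);(cx,cy),rad=cv2.minEnclosingCircle(P*1000)
        A=onplane(c,np.argwhere(q)[:,::-1],h)[:,:2].mean(0)
        print(n,name,st[i].tolist(),"cen",np.round(A*1000,1),"minrect",np.round(r[0],1),np.round(r[1],1),round(r[2],1),"encl",round(cx,1),round(cy,1),round(rad,1),"zmed",round(float(np.median(Z[q])),4),"cloudcen",np.round([X[q].mean()*1e3,Y[q].mean()*1e3],1))
    rep("tub",box&(Z>.096)&(Y>.02),.104)
    rep("cap",box&(Z>.096)&(Y<-.03)&(V<70),.104)
    rep("shakertop",box&(Z>.085)&(abs(Y+.012)<.04)&(X<.60),.098)
    rep("lid",box&(abs(Z-.050)<.008)&(S>90)&(abs(Y)<.05),.050)
c=dict(np.load("top0.npz"))
# rack corners from zoomed pic
z=np.array([[145,155],[640,90],[690,455],[183,520]])/6.+[250,130]
P=onplane(c,z,.02)[:2];Q=onplane(c,z,.004)[2:]
print("rack back corners (z .02)",np.round(P,3),"front",np.round(Q,3))
d=P[0]-P[1];print("yaw",np.degrees(np.arctan2(-d[0],d[1])));d=Q[1]-Q[0];print(np.degrees(np.arctan2(-d[0],d[1])))
for nm,z,h in(("tray",[[161,178],[211,177],[212,291],[160,290]],.012),("pan",[[429,180],[491,185],[489,247],[425,241]],.042)):
    print(nm,np.round(onplane(c,z,h),3).tolist())
```

```text
top tub [277, 152, 23, 23, 478] cen [612.5  54.9] minrect [612.1  55.2] [50.1 51.1] 89.2 encl 612.4 54.5 33.3 zmed 0.1043 cloudcen [612.4  54.9]
top cap [338, 148, 16, 16, 204] cen [625.5 -76.2] minrect [625.3 -75.9] [34.2 34.9] 88.3 encl 625.3 -76.9 18.8 zmed 0.1044 cloudcen [625.4 -76.1]
top shakertop [310, 175, 24, 24, 449] cen [555.7 -19.1] minrect [556.6 -19.2] [52.1 52.7] 88.3 encl 555.6 -19.2 27.4 zmed 0.0999 cloudcen [555.5 -19.1]
top lid [306, 154, 22, 22, 369] cen [617.6  -9.4] minrect [617.4  -9.7] [49.7 51.5] 43.8 encl 617.9 -9.2 26.5 zmed 0.0504 cloudcen [617.5  -9.4]
side tub [320, 166, 24, 13, 240] cen [613.7  46.7] minrect [613.9  47.1] [59.6 50.6] 89.1 encl 613.3 46.9 35.8 zmed 0.1025 cloudcen [614.7  50. ]
side cap [345, 195, 16, 12, 153] cen [627.1 -83.8] minrect [626.6 -83.8] [43.8 33.4] 70.8 encl 628.4 -84.4 22.7 zmed 0.1028 cloudcen [628.1 -81.3]
side shakertop [305, 186, 23, 16, 293] cen [556.5 -31.9] minrect [556.6 -31.2] [62.7 51.1] 77.9 encl 557.3 -31.1 32.4 zmed 0.0969 cloudcen [557.2 -29.2]
side lid [329, 197, 16, 14, 159] cen [612.4 -11.8] minrect [611.1 -10.5] [58.5 33.5] 57.5 encl 619.0 -15.5 29.3 zmed 0.0489 cloudcen [613.   -9.8]
rack back corners (z .02) [[ 0.65   0.095  0.02 ]
 [ 0.671 -0.11   0.02 ]] front [[ 0.52  -0.126  0.004]
 [ 0.499  0.084  0.004]]
yaw 5.8578120179803195
5.66414253120736
tray [[0.605, 0.384, 0.012], [0.603, 0.256, 0.012], [0.323, 0.253, 0.012], [0.327, 0.382, 0.012]]
pan [[0.574, -0.279, 0.042], [0.557, -0.43, 0.042], [0.409, -0.413, 0.042], [0.428, -0.26, 0.042]]
```

Run:
```python
import numpy as np,cv2
from h import *
c=dict(np.load("top0.npz"));C=cloud(c);X,Y,Z=C[...,0],C[...,1],C[...,2]
# tub top subpixel: upsample gray, threshold vs surroundings
S=8;u0,v0=270,144
g=cv2.cvtColor(c["img"],cv2.COLOR_BGR2GRAY)[v0:v0+40,u0:u0+38]
G=cv2.resize(g,None,fx=S,fy=S,interpolation=cv2.INTER_CUBIC)
for th in(130,140,150,160):
    m=(G>th).astype(np.uint8);k,l,st,_=cv2.connectedComponentsWithStats(m)
    i=l[int((164-v0)*S),int((288-u0)*S)]
    cs,_=cv2.findContours((l==i).astype(np.uint8),0,cv2.CHAIN_APPROX_NONE)
    p=(cs[0].reshape(-1,2)+.5)/S-.5+[u0,v0]
    P=onplane(c,p,.104)[:,:2]*1e3
    r=cv2.minAreaRect(P.astype(np.float32));print(th,np.round(r[0],1),np.round(r[1],1),round(r[2],2))
    cx,cy=r[0]
    for nm,ax,sg in(("+x",0,1),("-x",0,-1),("+y",1,1),("-y",1,-1)):
        ctr=np.array([cx,cy]);d=P-ctr
        q=P[(sg*d[:,ax]>18)&(abs(d[:,1-ax])<18)]
        f=np.polyfit(q[:,1-ax],q[:,ax],1);a=np.degrees(np.arctan(f[0]));print("  ",nm,"yaw",round(-a if ax==0 else a,2),"pos",round(np.polyval(f,ctr[1-ax]),1))
```

```text
130 [614.6  56.2] [50.5 48.8] 0.54
   +x yaw 2.92 pos 639.0
   -x yaw 0.59 pos 589.5
   +y yaw -0.68 pos 80.1
   -y yaw 0.01 pos 32.2
140 [614.   56.1] [48.3 47.5] 0.46
   +x yaw 1.92 pos 637.6
   -x yaw 0.52 pos 590.1
   +y yaw -0.39 pos 79.4
   -y yaw -0.1 pos 32.7
150 [613.8  56. ] [46.6 45.8] 0.52
   +x yaw 1.54 pos 636.6
   -x yaw 0.26 pos 590.7
   +y yaw -0.14 pos 78.6
   -y yaw 0.36 pos 33.5
160 [613.6  56.1] [45.  43.8] 0.44
   +x yaw -0.01 pos 635.3
   -x yaw -0.23 pos 591.5
   +y yaw -0.27 pos 77.8
   -y yaw 0.13 pos 34.6
```

{"method": "carry_out", "body": {
  "targets": [
    [[0.005,-0.01,0],[0,0,1],0.076],
    [[0.02,-0.036,0],[0,0,3],0.076],
    [[0.04,-0.072,0],[0,0,5],0.076],
    [[0.06,-0.11,0],[0,0,7],0.076],
    [[0.08,-0.148,0],[0,0,9],0.076],
    [[0.1,-0.186,0],[0,0,11],0.076],
    [[0.12,-0.223,0],[0,0,13],0.076],
    [[0.14,-0.26,0],[0,0,15],0.076],
    [[0.16,-0.297,0],[0,0,17],0.076],
    [[0.18,-0.334,0],[0,0,19],0.076],
    [[0.2,-0.371,0],[0,0,21],0.076],
    [[0.22,-0.408,0],[0,0,23],0.076],
    [[0.24,-0.445,0],[0,0,25],0.076],
    [[0.26,-0.482,0],[0,0,27],0.076],
    [[0.28,-0.52,0],[0,0,29],0.076],
    [[0.296,-0.549,0],[0,0,30],0.076],
    [[0.302,-0.559,0],[0,0,30.6],0.076],
    [[0.304,-0.563,0],[0,0,30.6],0.076],
    [[0.304,-0.563,0],[0,0,30.6],0.076],
    [[0.304,-0.563,0],[0,0,30.6],0.076]
  ],
  "newtons": 25
}}

```text
t: 2.1
eef_pos: [0.5558, -0.0173, 0.2228]
tool_rot: [0.0, -0.051, 0.999, 0.0]
contact_force: [-0.8, -0.2, 0.3]
width: 0.0759
```

```bash
cat > pic.py <<'E'
import sys,cv2,numpy as np
from plant import env
n,name,x0,x1,y0,y1,f=sys.argv[1],sys.argv[2],*map(int,sys.argv[3:8])
c=env.read_camera(n);np.savez(name+".npz",**c)
cv2.imwrite(f"pics/{name}.png",cv2.resize(c["img"][y0:y1,x0:x1],None,fx=f,fy=f,interpolation=cv2.INTER_CUBIC))
s=env.state();print(round(s["t"],2),np.round(s["eef_pos"],4),np.round(s["contact_force"],1),s["width"])
E
python3 pic.py side s1 260 420 110 260 4
```

```text
2.15 [ 0.5559 -0.0172  0.2229] [ 0.5 -1.  -0.6] 0.07578932390213185
```

View pics/s1.png

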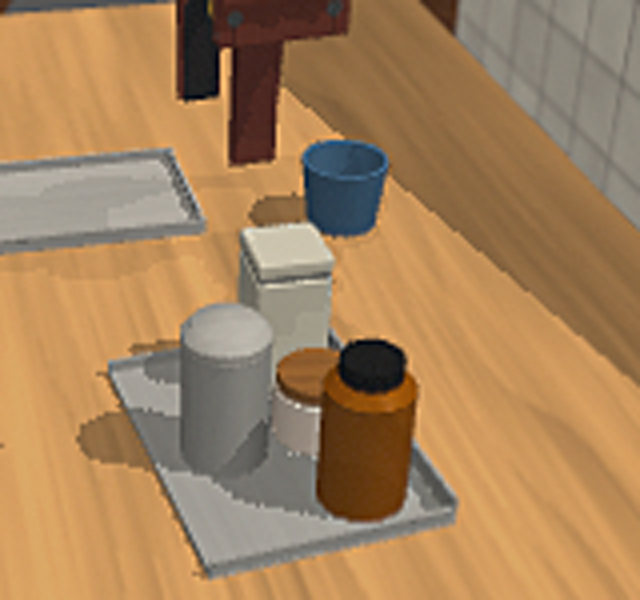

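The side view shows both fingers level above the stand, with the shaker clear below them at (225,390). The measured y is 1.8 mm off the commanded value, so I'll correct that as I descend.

{"method": "carry_out", "body": {
  "targets": [
    [[0,-0.001,-0.01],[0,0,0],0.076],
    [[0,-0.002,-0.03],[0,0,0],0.076],
    [[0,-0.002,-0.055],[0,0,0],0.076],
    [[0,-0.002,-0.08],[0,0,0],0.076],
    [[0,-0.002,-0.105],[0,0,0],0.076],
    [[0,-0.002,-0.13],[0,0,0],0.076],
    [[0,-0.002,-0.15],[0,0,0],0.076],
    [[0,-0.002,-0.165],[0,0,0],0.076],
    [[0,-0.002,-0.174],[0,0,0],0.076],
    [[0,-0.002,-0.178],[0,0,0],0.076],
    [[0,-0.002,-0.178],[0,0,0],0.076],
    [[0,-0.002,-0.178],[0,0,0],0.076]
  ]
}}

```text
t: 3.35
eef_pos: [0.5568, -0.0206, 0.0457]
tool_rot: [0.001, -0.05, 0.999, -0.0]
contact_force: [-0.8, 0.2, 0.6]
width: 0.076
```

{"method": "carry_out", "body": {
  "targets": [
    [[0,0,0],[0,0,0],0.066],
    [[0,0,0],[0,0,0],0.062],
    [[0,0,0],[0,0,0],0.059],
    [[0,0,0],[0,0,0],0.056],
    [[0,0,0],[0,0,0],0.053],
    [[0,0,0],[0,0,0],0.05],
    [[0,0,0],[0,0,0],0.045],
    [[0,0,0],[0,0,0],0.045],
    [[0,0,0],[0,0,0],0.045]
  ]
}}

```text
t: 4.25
eef_pos: [0.5563, -0.0204, 0.0447]
tool_rot: [0.0, -0.05, 0.999, 0.0]
contact_force: [-0.8, 3.2, 1.5]
width: 0.0542
```

{"method": "carry_out", "body": {
  "targets": [
    [[0,0,0.003],[0,0,0],0.045],
    [[0,0,0.012],[0,0,0],0.045],
    [[0,0,0.03],[0,0,0],0.045],
    [[0,0,0.055],[0,0,0],0.045],
    [[0,0,0.08],[0,0,0],0.045],
    [[0,0,0.105],[0,0,0],0.045],
    [[-0.006,0.01,0.122],[0,0,0],0.045],
    [[-0.018,0.032,0.13],[0,0,0],0.045],
    [[-0.034,0.06,0.13],[0,0,0],0.045],
    [[-0.051,0.091,0.13],[0,0,0],0.045],
    [[-0.068,0.122,0.13],[0,0,0],0.045],
    [[-0.086,0.153,0.13],[0,0,0],0.045],
    [[-0.103,0.184,0.13],[0,0,0],0.045],
    [[-0.12,0.215,0.13],[0,0,0],0.045],
    [[-0.138,0.246,0.13],[0,0,0],0.045],
    [[-0.155,0.277,0.13],[0,0,0],0.045],
    [[-0.171,0.306,0.13],[0,0,0],0.045],
    [[-0.183,0.327,0.13],[0,0,0],0.045],
    [[-0.189,0.338,0.13],[0,0,0],0.045],
    [[-0.191,0.341,0.13],[0,0,0],0.045]
  ]
}}

```text
t: 6.25
eef_pos: [0.3648, 0.321, 0.1747]
tool_rot: [0.0, -0.051, 0.999, -0.0]
contact_force: [-0.0, -0.1, -1.8]
width: 0.0542
```

{"method": "carry_out", "body": {
  "targets": [
    [[0,0,-0.008],[0,0,0],0.045],
    [[0,0,-0.025],[0,0,0],0.045],
    [[0,0,-0.05],[0,0,0],0.045],
    [[0,0,-0.075],[0,0,0],0.045],
    [[0,0,-0.095],[0,0,0],0.045],
    [[0,0,-0.11],[0,0,0],0.045],
    [[0,0,-0.119],[0,0,0],0.045],
    [[0,0,-0.123],[0,0,0],0.045],
    [[0,0,-0.123],[0,0,0],0.045],
    [[0,0,-0.123],[0,0,0],0.045],
    [[0,0,-0.123],[0,0,0],0.045]
  ]
}}

```text
t: 7.35
eef_pos: [0.3657, 0.3208, 0.0527]
tool_rot: [0.001, -0.05, 0.999, 0.001]
contact_force: [0.3, 0.3, -3.4]
width: 0.0539
```

```bash
python3 pic.py top t2 100 400 120 320 2; python3 pic.py side s2 200 400 80 230 4
```

```text
7.4 [0.3656 0.3208 0.0526] [ 0.4  0.7 -2.5] 0.05380508395057546
7.45 [0.3655 0.3207 0.0524] [ 1.3 -0.4 -3. ] 0.053926722814895384
```

View pics/s2.png

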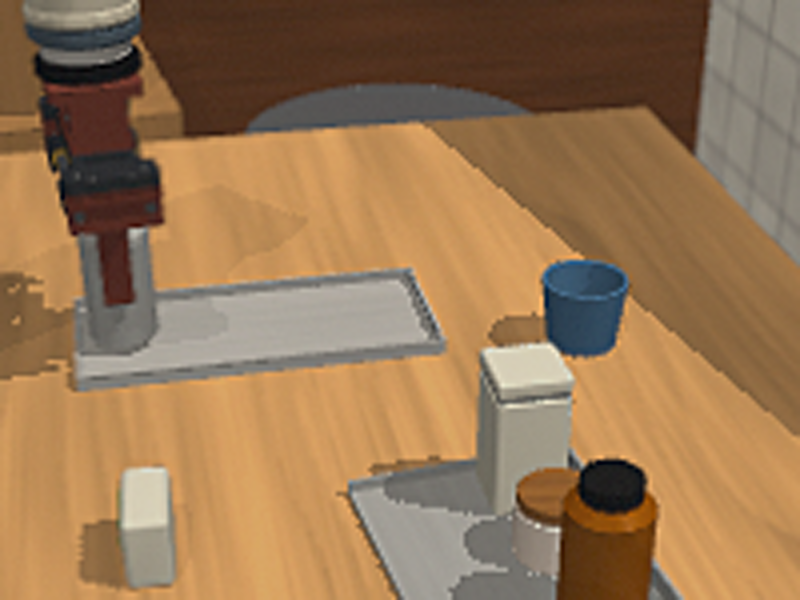

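View pics/t2.png

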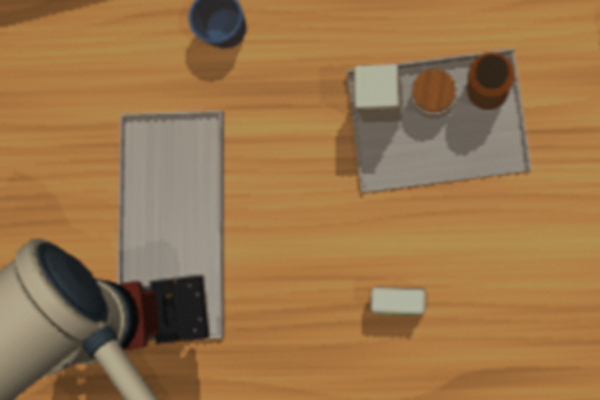

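The side view shows the shaker upright and about 8 mm above the left end of the tray, at (122,340), inside the rim. The stand's other items haven't moved. I'll lower and release.

{"method": "carry_out", "body": {
  "targets": [
    [[0,0,-0.002],[0,0,0],0.045],
    [[0,0,-0.004],[0,0,0],0.045],
    [[0,0,-0.006],[0,0,0],0.045],
    [[0,0,-0.0075],[0,0,0],0.045],
    [[0,0,-0.0085],[0,0,0],0.045],
    [[0,0,-0.0085],[0,0,0],0.045],
    [[0,0,-0.0085],[0,0,0],0.045],
    [[0,0,-0.0085],[0,0,0],0.045]
  ]
}}

```text
t: 8.25
eef_pos: [0.3653, 0.3205, 0.0437]
tool_rot: [0.0, -0.05, 0.999, 0.0]
contact_force: [-2.3, -0.5, 3.9]
width: 0.0544
```

{"method": "carry_out", "body": {
  "targets": [
    [[0,0,0],[0,0,0],0.056],
    [[0,0,0],[0,0,0],0.06],
    [[0,0,0],[0,0,0],0.066],
    [[0,0,0],[0,0,0],0.074],
    [[0,0,0.005],[0,0,0],0.076],
    [[0,0,0.02],[0,0,0],0.076],
    [[0,0,0.045],[0,0,0],0.076],
    [[0,0,0.075],[0,0,0],0.076],
    [[0,0,0.105],[0,0,0],0.076],
    [[0,0,0.125],[0,0,0],0.076],
    [[0,0,0.13],[0,0,0],0.076]
  ]
}}

```text
t: 9.35
eef_pos: [0.3662, 0.3212, 0.1776]
tool_rot: [0.003, -0.05, 0.999, 0.002]
contact_force: [-0.3, -1.3, 0.0]
width: 0.0758
```

{"method": "carry_out", "body": {
  "targets": [
    [[0.005,-0.007,0],[0,0,-2],0.076],
    [[0.016,-0.024,0],[0,0,-7],0.076],
    [[0.032,-0.049,0.002],[0,0,-14],0.076],
    [[0.049,-0.074,0.005],[0,0,-21],0.076],
    [[0.066,-0.1,0.008],[0,0,-28],0.076],
    [[0.084,-0.127,0.01],[0,0,-35],0.076],
    [[0.102,-0.155,0.01],[0,0,-42],0.076],
    [[0.12,-0.183,0.01],[0,0,-49],0.076],
    [[0.138,-0.211,0.01],[0,0,-56],0.076],
    [[0.157,-0.239,0.01],[0,0,-63],0.076],
    [[0.176,-0.267,0.01],[0,0,-70],0.076],
    [[0.195,-0.296,0.01],[0,0,-77],0.076],
    [[0.214,-0.325,0.01],[0,0,-84],0.076],
    [[0.232,-0.353,0.01],[0,0,-90],0.076],
    [[0.248,-0.377,0.01],[0,0,-94],0.076],
    [[0.257,-0.391,0.01],[0,0,-95.8],0.076],
    [[0.261,-0.397,0.01],[0,0,-95.8],0.076],
    [[0.261,-0.397,0.01],[0,0,-95.8],0.076],
    [[0.261,-0.397,0.01],[0,0,-95.8],0.076]
  ]
}}

```text
t: 11.25
eef_pos: [0.6257, -0.0761, 0.1825]
tool_rot: [-0.001, 0.707, 0.707, -0.0]
contact_force: [0.3, -0.2, 0.2]
width: 0.076
```

```bash
python3 pic.py side s3 220 400 100 250 4;  python3 pic.py top t3 130 390 120 300 3
```

```text
11.3 [ 0.6257 -0.0758  0.1829] [ 0.3 -0.1  0.5] 0.07609221997911204
11.35 [ 0.6258 -0.0757  0.1832] [0.7 0.9 0.6] 0.07600260323523847
```

View pics/s3.png

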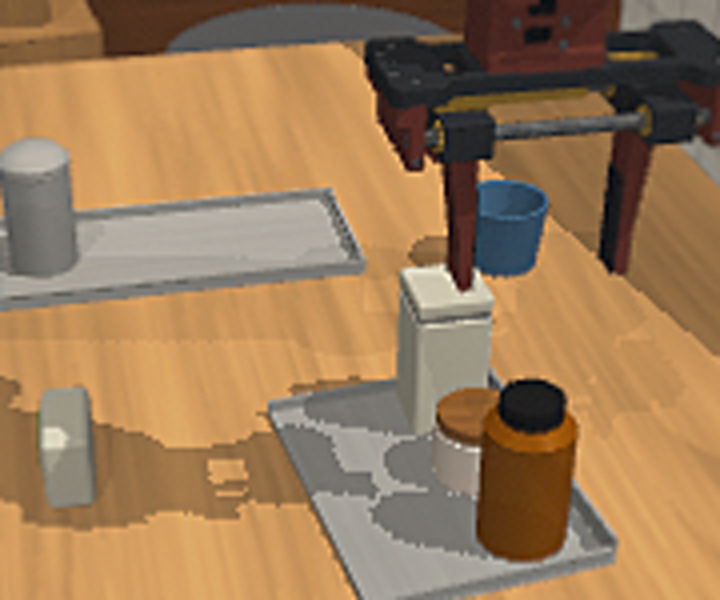

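View pics/t3.png

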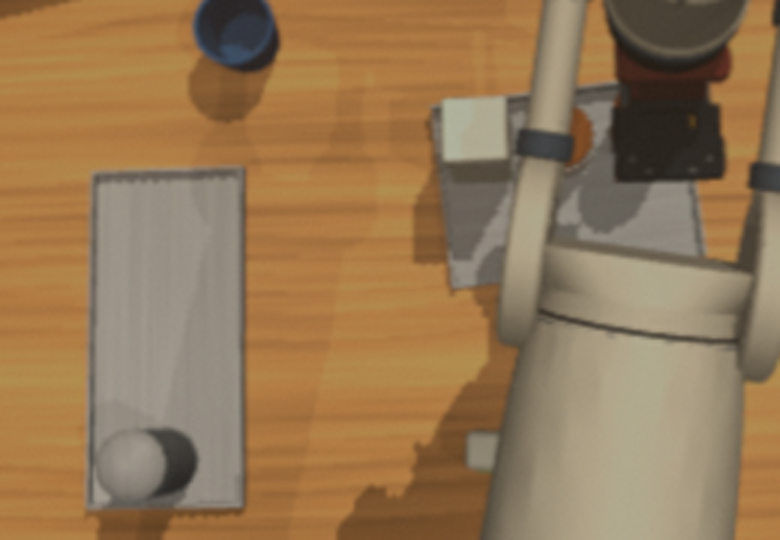

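The shaker stands upright on the tray, seen at (133,465) in the top crop. The fingers are fore and aft of the jar, so I'll descend and grip it.

{"method": "carry_out", "body": {
  "targets": [
    [[0,0,-0.01],[0,0,0],0.076],
    [[0,0,-0.03],[0,0,0],0.076],
    [[0,0,-0.055],[0,0,0],0.076],
    [[0,0,-0.08],[0,0,0],0.076],
    [[0,0,-0.105],[0,0,0],0.076],
    [[0,0,-0.123],[0,0,0],0.076],
    [[0,0,-0.134],[0,0,0],0.076],
    [[0,0,-0.1385],[0,0,0],0.076],
    [[0,0,-0.1385],[0,0,0],0.076],
    [[0,0,-0.1385],[0,0,0],0.076]
  ]
}}

```text
t: 12.35
eef_pos: [0.6268, -0.0766, 0.0459]
tool_rot: [0.001, 0.707, 0.707, 0.001]
contact_force: [-0.4, -0.5, 0.4]
width: 0.0758
```

{"method": "carry_out", "body": {
  "targets": [
    [[0,0,0],[0,0,0],0.066],
    [[0,0,0],[0,0,0],0.062],
    [[0,0,0],[0,0,0],0.059],
    [[0,0,0],[0,0,0],0.056],
    [[0,0,0],[0,0,0],0.053],
    [[0,0,0],[0,0,0],0.05],
    [[0,0,0],[0,0,0],0.045],
    [[0,0,0],[0,0,0],0.045],
    [[0,0,0],[0,0,0],0.045]
  ]
}}

```text
t: 13.25
eef_pos: [0.6267, -0.0767, 0.0452]
tool_rot: [0.001, 0.707, 0.707, 0.0]
contact_force: [2.6, -1.0, 3.7]
width: 0.0531
```

{"method": "carry_out", "body": {
  "targets": [
    [[0,0,0.003],[0,0,0],0.045],
    [[0,0,0.012],[0,0,0],0.045],
    [[0,0,0.03],[0,0,0],0.045],
    [[0,0,0.055],[0,0,0],0.045],
    [[0,0,0.08],[0,0,0],0.045],
    [[0,0,0.105],[0,0,0],0.045],
    [[0,0,0.125],[0,0,0],0.045],
    [[-0.003,0.007,0.135],[0,0,0],0.045],
    [[-0.01,0.025,0.135],[0,0,0],0.045],
    [[-0.022,0.055,0.135],[0,0,0],0.045],
    [[-0.036,0.09,0.135],[0,0,0],0.045],
    [[-0.051,0.127,0.135],[0,0,0],0.045],
    [[-0.067,0.165,0.135],[0,0,0],0.045],
    [[-0.082,0.203,0.135],[0,0,0],0.045],
    [[-0.098,0.241,0.135],[0,0,0],0.045],
    [[-0.113,0.279,0.135],[0,0,0],0.045],
    [[-0.128,0.317,0.135],[0,0,0],0.045],
    [[-0.143,0.352,0.135],[0,0,0],0.045],
    [[-0.154,0.38,0.135],[0,0,0],0.045],
    [[-0.16,0.393,0.135],[0,0,0],0.045]
  ]
}}

```text
t: 15.25
eef_pos: [0.463, 0.3191, 0.1776]
tool_rot: [-0.001, 0.706, 0.708, -0.002]
contact_force: [-0.1, -0.8, -2.0]
width: 0.0533
```

{"method": "carry_out", "body": {
  "targets": [
    [[-0.001,0.003,-0.008],[0,0,0],0.045],
    [[-0.001,0.003,-0.025],[0,0,0],0.045],
    [[-0.001,0.003,-0.05],[0,0,0],0.045],
    [[-0.001,0.003,-0.075],[0,0,0],0.045],
    [[-0.001,0.003,-0.097],[0,0,0],0.045],
    [[-0.001,0.003,-0.114],[0,0,0],0.045],
    [[-0.001,0.003,-0.124],[0,0,0],0.045],
    [[-0.001,0.003,-0.128],[0,0,0],0.045],
    [[-0.001,0.003,-0.13],[0,0,0],0.045],
    [[-0.001,0.003,-0.132],[0,0,0],0.045],
    [[-0.001,0.003,-0.132],[0,0,0],0.045],
    [[-0.001,0.003,-0.132],[0,0,0],0.045]
  ]
}}

```text
t: 16.45
eef_pos: [0.4656, 0.3197, 0.0484]
tool_rot: [0.0, 0.707, 0.707, 0.001]
contact_force: [-0.0, -0.5, -1.5]
width: 0.0533
```

{"method": "carry_out", "body": {
  "targets": [
    [[0,0,-0.002],[0,0,0],0.045],
    [[0,0,-0.0035],[0,0,0],0.045],
    [[0,0,-0.0045],[0,0,0],0.045],
    [[0,0,-0.005],[0,0,0],0.045],
    [[0,0,-0.005],[0,0,0],0.045],
    [[0,0,-0.005],[0,0,0],0.045]
  ]
}}

```text
t: 17.05
eef_pos: [0.4653, 0.3196, 0.0442]
tool_rot: [0.0, 0.707, 0.707, 0.0]
contact_force: [-1.6, -1.7, 5.3]
width: 0.0533
```

{"method": "carry_out", "body": {
  "targets": [
    [[0,0,0],[0,0,0],0.056],
    [[0,0,0],[0,0,0],0.06],
    [[0,0,0],[0,0,0],0.066],
    [[0,0,0],[0,0,0],0.074],
    [[0,0,0.005],[0,0,0],0.076],
    [[0,0,0.02],[0,0,0],0.076],
    [[0,0,0.045],[0,0,0],0.076],
    [[0,0,0.075],[0,0,0],0.076],
    [[0,0,0.105],[0,0,0],0.076],
    [[0,0,0.13],[0,0,0],0.076],
    [[0.003,-0.005,0.14],[0,0,0],0.076],
    [[0.011,-0.02,0.14],[0,0,0],0.076],
    [[0.027,-0.048,0.14],[0,0,0],0.076],
    [[0.046,-0.082,0.14],[0,0,0],0.076],
    [[0.067,-0.12,0.14],[0,0,0],0.076],
    [[0.089,-0.159,0.14],[0,0,0],0.076],
    [[0.111,-0.198,0.14],[0,0,0],0.076],
    [[0.13,-0.232,0.14],[0,0,0],0.076],
    [[0.143,-0.255,0.14],[0,0,0],0.076],
    [[0.148,-0.264,0.14],[0,0,0],0.076]
  ]
}}

```text
t: 19.05
eef_pos: [0.6138, 0.0525, 0.1819]
tool_rot: [-0.0, 0.709, 0.706, -0.001]
contact_force: [-1.1, 0.6, 0.3]
width: 0.0764
```

```bash
python3 pic.py side s4 220 400 100 250 4
```

```text
19.1 [0.6139 0.0526 0.1819] [-0.4  0.   0.1] 0.07584692120153558
```

View pics/s4.png

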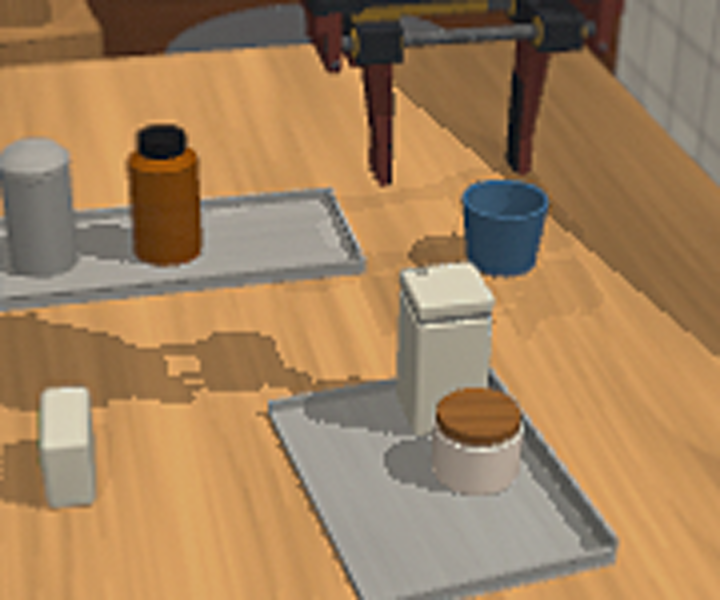

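The jar and shaker stand upright on the tray at (165,200) and (40,210). The tub stands alone at the left of the stand with the fingers above it, so I'll grip it.

{"method": "carry_out", "body": {
  "targets": [
    [[0,0.001,-0.01],[0,0,0],0.076],
    [[0,0.001,-0.03],[0,0,0],0.076],
    [[0,0.001,-0.055],[0,0,0],0.076],
    [[0,0.001,-0.08],[0,0,0],0.076],
    [[0,0.001,-0.105],[0,0,0],0.076],
    [[0,0.001,-0.123],[0,0,0],0.076],
    [[0,0.001,-0.134],[0,0,0],0.076],
    [[0,0.001,-0.138],[0,0,0],0.076],
    [[0,0.001,-0.138],[0,0,0],0.076],
    [[0,0.001,-0.138],[0,0,0],0.076],
    [[0,0.001,-0.138],[0,0,0],0.076]
  ]
}}

```text
t: 20.2
eef_pos: [0.6139, 0.0566, 0.0461]
tool_rot: [0.001, 0.707, 0.707, 0.001]
contact_force: [-0.9, -0.1, 0.2]
width: 0.076
```

{"method": "carry_out", "body": {
  "targets": [
    [[0,0,0],[0,0,0],0.066],
    [[0,0,0],[0,0,0],0.06],
    [[0,0,0],[0,0,0],0.057],
    [[0,0,0],[0,0,0],0.054],
    [[0,0,0],[0,0,0],0.051],
    [[0,0,0],[0,0,0],0.048],
    [[0,0,0],[0,0,0],0.043],
    [[0,0,0],[0,0,0],0.043],
    [[0,0,0],[0,0,0],0.043]
  ]
}}

```text
t: 21.1
eef_pos: [0.6134, 0.0564, 0.0448]
tool_rot: [0.0, 0.707, 0.707, 0.0]
contact_force: [2.3, -0.6, 2.2]
width: 0.0499
```

{"method": "carry_out", "body": {
  "targets": [
    [[0,0,0.003],[0,0,0],0.043],
    [[0,0,0.012],[0,0,0],0.043],
    [[0,0,0.03],[0,0,0],0.043],
    [[0,0,0.055],[0,0,0],0.043],
    [[0,0,0.08],[0,0,0],0.043],
    [[0,0,0.105],[0,0,0],0.043],
    [[-0.001,0.006,0.125],[0,0,0],0.043],
    [[-0.004,0.02,0.13],[0,0,0],0.043],
    [[-0.009,0.047,0.13],[0,0,0],0.043],
    [[-0.015,0.08,0.13],[0,0,0],0.043],
    [[-0.021,0.117,0.13],[0,0,0],0.043],
    [[-0.028,0.155,0.13],[0,0,0],0.043],
    [[-0.035,0.192,0.13],[0,0,0],0.043],
    [[-0.041,0.225,0.13],[0,0,0],0.043],
    [[-0.045,0.248,0.13],[0,0,0],0.043],
    [[-0.047,0.26,0.13],[0,0,0],0.043],
    [[-0.048,0.264,0.127],[0,0,0],0.043],
    [[-0.048,0.264,0.12],[0,0,0],0.043],
    [[-0.048,0.264,0.1],[0,0,0],0.043],
    [[-0.048,0.264,0.08],[0,0,0],0.043]
  ]
}}

```text
t: 23.1
eef_pos: [0.5658, 0.319, 0.124]
tool_rot: [0.0, 0.708, 0.706, 0.0]
contact_force: [-0.4, -0.8, -2.9]
width: 0.05
```

{"method": "carry_out", "body": {
  "targets": [
    [[0,0,-0.02],[0,0,0],0.043],
    [[0,0,-0.04],[0,0,0],0.043],
    [[0,0,-0.056],[0,0,0],0.043],
    [[0,0,-0.067],[0,0,0],0.043],
    [[0,0,-0.073],[0,0,0],0.043],
    [[0,0,-0.076],[0,0,0],0.043],
    [[0,0,-0.078],[0,0,0],0.043],
    [[0,0,-0.08],[0,0,0],0.043],
    [[0,0,-0.0815],[0,0,0],0.043],
    [[0,0,-0.0815],[0,0,0],0.043],
    [[0,0,-0.0815],[0,0,0],0.043]
  ]
}}

```text
t: 24.2
eef_pos: [0.5656, 0.3207, 0.0438]
tool_rot: [0.0, 0.707, 0.707, 0.001]
contact_force: [-0.8, -0.3, -1.4]
width: 0.0501
```

{"method": "carry_out", "body": {
  "targets": [
    [[0,0,-0.0005],[0,0,0],0.043],
    [[0,0,-0.001],[0,0,0],0.043],
    [[0,0,-0.001],[0,0,0],0.043],
    [[0,0,-0.001],[0,0,0],0.043]
  ]
}}

```text
t: 24.6
eef_pos: [0.5656, 0.3207, 0.0438]
tool_rot: [0.0, 0.707, 0.707, 0.001]
contact_force: [-1.7, -0.4, 5.9]
width: 0.0501
```

{"method": "carry_out", "body": {
  "targets": [
    [[0,0,0],[0,0,0],0.052],
    [[0,0,0],[0,0,0],0.056],
    [[0,0,0],[0,0,0],0.064],
    [[0,0,0],[0,0,0],0.074],
    [[0,0,0.005],[0,0,0],0.076],
    [[0,0,0.02],[0,0,0],0.076],
    [[0,0,0.045],[0,0,0],0.076],
    [[0,0,0.075],[0,0,0],0.076],
    [[0,0,0.105],[0,0,0],0.076],
    [[0,0,0.125],[0,0,0],0.076],
    [[0,0,0.13],[0,0,0],0.076]
  ]
}}

```text
t: 25.7
eef_pos: [0.5664, 0.3211, 0.1775]
tool_rot: [0.001, 0.707, 0.707, 0.003]
contact_force: [-0.3, 0.1, 1.0]
width: 0.0758
```

```bash
python3 pic.py side s5 220 400 100 250 4; python3 pic.py top t5 130 390 120 300 3
python3 - <<'E'
import numpy as np,cv2
from h import *
for n,f in(("top","t5"),("side","s5")):
    c=dict(np.load(f+".npz"));C=cloud(c);X,Y,Z=C[...,0],C[...,1],C[...,2]
    hsv=cv2.cvtColor(c["img"],cv2.COLOR_BGR2HSV).astype(int)
    q=(abs(Z-.050)<.009)&(hsv[...,1]>90)&(abs(Y+.01)<.05)&(abs(X-.615)<.05)
    cs,_=cv2.findContours(q.astype(np.uint8),0,cv2.CHAIN_APPROX_NONE);cs=max(cs,key=cv2.contourArea)
    P=onplane(c,np.argwhere(q)[:,::-1],.05)[:,:2]*1e3
    print(n,q.sum(),np.round(P.mean(0),1),np.round(P.min(0)),np.round(P.max(0)),np.round(np.median(Z[q]),4))
E
```

```text
25.75 [0.5662 0.3209 0.1762] [-0.9 -0.5  0.5] 0.07579517158600815
25.8 [0.5657 0.3207 0.1739] [0.1 0.5 0.3] 0.07615121226791338
top 366 [617.4  -9.5] [592. -34.] [644.  16.] 0.0504
side 244 [618.8 -16.5] [593. -45.] [645.  13.] 0.0486
```

View pics/s5.png

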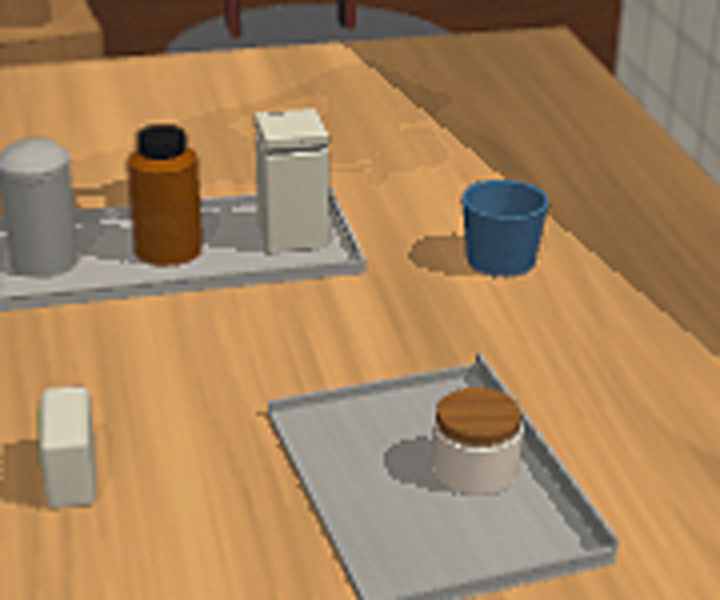

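View pics/t5.png

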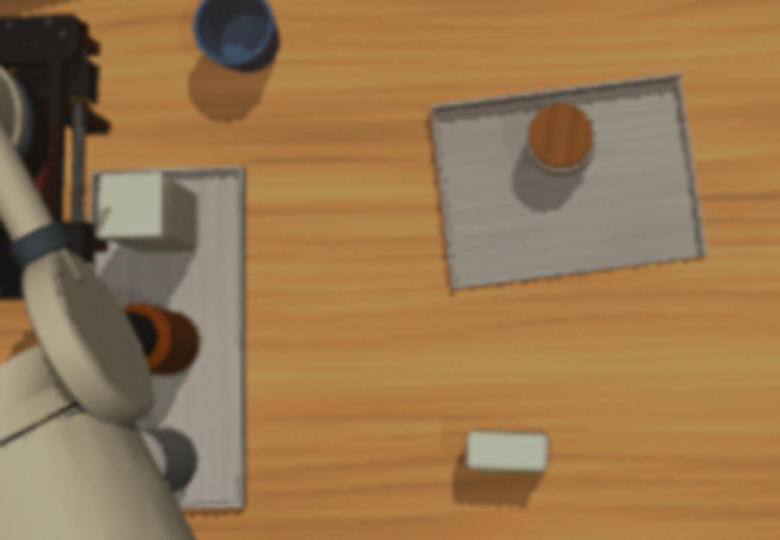

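All three containers stand upright on the tray, and the pot stands alone at (478,440). I'll go over the pot with the jaws turned to run along the stand's width.

{"method": "carry_out", "body": {
  "targets": [
    [[0.001,-0.007,0.001],[0,0,-2],0.076],
    [[0.004,-0.025,0.003],[0,0,-8],0.076],
    [[0.008,-0.05,0.005],[0,0,-15],0.076],
    [[0.012,-0.076,0.005],[0,0,-22],0.076],
    [[0.016,-0.103,0.005],[0,0,-29],0.076],
    [[0.021,-0.131,0.005],[0,0,-36],0.076],
    [[0.025,-0.159,0.005],[0,0,-43],0.076],
    [[0.03,-0.187,0.005],[0,0,-50],0.076],
    [[0.034,-0.215,0.005],[0,0,-57],0.076],
    [[0.039,-0.243,0.005],[0,0,-64],0.076],
    [[0.043,-0.269,0.002],[0,0,-71],0.076],
    [[0.047,-0.294,0],[0,0,-77],0.076],
    [[0.05,-0.314,0],[0,0,-82],0.076],
    [[0.052,-0.326,0],[0,0,-84.5],0.076],
    [[0.053,-0.33,-0.005],[0,0,-85],0.076],
    [[0.053,-0.33,-0.02],[0,0,-85],0.076],
    [[0.053,-0.33,-0.04],[0,0,-85],0.076],
    [[0.053,-0.33,-0.06],[0,0,-85],0.076],
    [[0.053,-0.33,-0.06],[0,0,-85],0.076],
    [[0.053,-0.33,-0.06],[0,0,-85],0.076]
  ]
}}

```text
t: 27.8
eef_pos: [0.6176, -0.0086, 0.1111]
tool_rot: [-0.0, 0.999, 0.044, -0.001]
contact_force: [-0.1, -0.5, 1.5]
width: 0.076
```

{"method": "carry_out", "body": {
  "targets": [
    [[0,-0.001,-0.01],[0,0,0],0.076],
    [[0,-0.001,-0.03],[0,0,0],0.076],
    [[0,-0.001,-0.05],[0,0,0],0.076],
    [[0,-0.001,-0.07],[0,0,0],0.076],
    [[0,-0.001,-0.084],[0,0,0],0.076],
    [[0,-0.001,-0.092],[0,0,0],0.076],
    [[0,-0.001,-0.0965],[0,0,0],0.076],
    [[0,-0.001,-0.0965],[0,0,0],0.076],
    [[0,-0.001,-0.0965],[0,0,0],0.076],
    [[0,-0.001,-0.0965],[0,0,0],0.066],
    [[0,-0.001,-0.0965],[0,0,0],0.063],
    [[0,-0.001,-0.0965],[0,0,0],0.06],
    [[0,-0.001,-0.0965],[0,0,0],0.057],
    [[0,-0.001,-0.0965],[0,0,0],0.054],
    [[0,-0.001,-0.0965],[0,0,0],0.051],
    [[0,-0.001,-0.0965],[0,0,0],0.047],
    [[0,-0.001,-0.0965],[0,0,0],0.047],
    [[0,-0.001,-0.0965],[0,0,0],0.047]
  ]
}}

```text
t: 29.6
eef_pos: [0.6183, -0.0103, 0.0158]
tool_rot: [-0.0, 0.999, 0.043, 0.0]
contact_force: [-1.4, 1.8, 1.9]
width: 0.0556
```

```bash
python3 - <<'E'
import numpy as np,cv2
from h import *
for n in("top","side"):
    c=dict(np.load(n+"0.npz"));C=cloud(c);X,Y,Z=C[...,0],C[...,1],C[...,2]
    q=(abs(Z-.0425)<.006)&(X>.4)&(X<.62)&(Y<-.22)&(Y>-.47)
    g=cv2.cvtColor(c["img"],cv2.COLOR_BGR2HSV).astype(int)
    print(n,np.round(np.median(Z[q]),4))
    for lab,m in(("all",(Z>.02)&(X>.33)&(X<.62)&(Y<-.22)&(Y>-.47)),("pan",q&(g[...,2]<185)&(g[...,1]<60))):
        m=cv2.morphologyEx(m.astype(np.uint8),cv2.MORPH_OPEN,np.ones((5,5)))
        cs,_=cv2.findContours(m,0,cv2.CHAIN_APPROX_NONE);cs=max(cs,key=cv2.contourArea)
        P=onplane(c,cs.reshape(-1,2),.042)[:,:2].astype(np.float32)*1e3
        r=cv2.minAreaRect(P);print(lab,np.round(r[0],1),np.round(r[1],1),round(r[2],1),len(P))
c=dict(np.load("side0.npz"))
print(np.round(onplane(c,[[280,294],[361,292],[374,367],[279,369]],.042),3).tolist(), np.round(onplane(c,[[280,294],[361,292],[374,364],[279,366]],.042).mean(0),4))
E
python3 pic.py top t6 400 520 150 290 5
```

```text
top 0.0423
all [ 466.4 -335. ] [160.3 208.3] 81.1 324
pan [ 491.5 -343.3] [146.5 146.9] 81.2 247
side 0.0417
all [ 468.4 -349.6] [164.8 205.4] 81.0 422
pan [ 494.5 -345.9] [147.5 146.1] 81.0 349
[[0.434, -0.261, 0.042], [0.581, -0.289, 0.042], [0.551, -0.437, 0.042], [0.409, -0.408, 0.042]] [ 0.4945 -0.3462  0.042 ]
29.65 [ 0.6183 -0.0103  0.0158] [-0.2  2.6  2.6] 0.055797932034325474
```

View pics/t6.png

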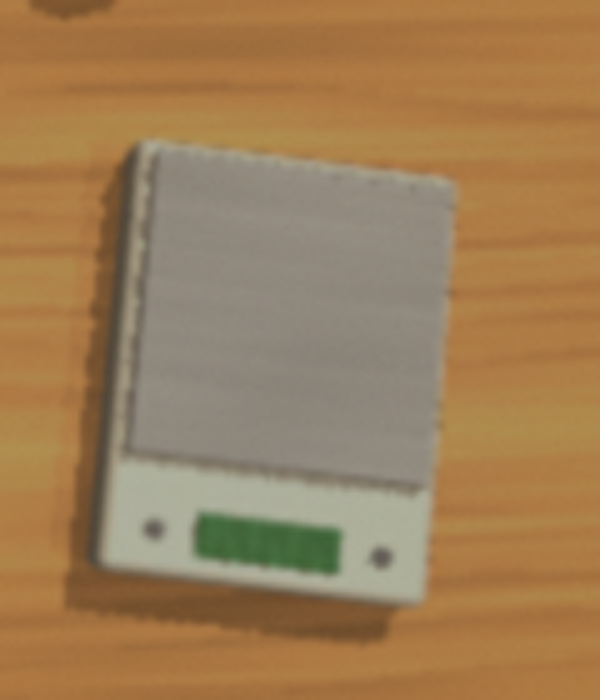

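The top view shows the pan as a clear gray square with its centre at (287,318) in the crop. The two cameras agree on about (0.493, -0.3445). I'll carry the pot there.

{"method": "carry_out", "body": {
  "targets": [
    [[0,0,0.003],[0,0,0],0.047],
    [[0,0,0.012],[0,0,0],0.047],
    [[0,0,0.03],[0,0,0],0.047],
    [[0,0,0.055],[0,0,0],0.047],
    [[0,0,0.08],[0,0,0],0.047],
    [[-0.003,-0.007,0.1],[0,0,0],0.047],
    [[-0.01,-0.026,0.11],[0,0,0],0.047],
    [[-0.021,-0.055,0.11],[0,0,0],0.047],
    [[-0.033,-0.087,0.11],[0,0,0],0.047],
    [[-0.046,-0.121,0.11],[0,0,0],0.047],
    [[-0.059,-0.156,0.11],[0,0,0],0.047],
    [[-0.072,-0.191,0.11],[0,0,0],0.047],
    [[-0.085,-0.226,0.11],[0,0,0],0.047],
    [[-0.097,-0.26,0.11],[0,0,0],0.047],
    [[-0.109,-0.291,0.11],[0,0,0],0.047],
    [[-0.118,-0.315,0.11],[0,0,0],0.047],
    [[-0.123,-0.329,0.108],[0,0,0],0.047],
    [[-0.125,-0.334,0.1],[0,0,0],0.047],
    [[-0.125,-0.334,0.085],[0,0,0],0.047],
    [[-0.125,-0.334,0.07],[0,0,0],0.047]
  ]
}}

```text
t: 31.65
eef_pos: [0.4935, -0.3434, 0.0839]
tool_rot: [-0.001, 0.999, 0.044, -0.0]
contact_force: [0.7, 1.0, -4.3]
width: 0.0556
```

{"method": "carry_out", "body": {
  "targets": [
    [[0,0,-0.01],[0,0,0],0.047],
    [[0,0,-0.017],[0,0,0],0.047],
    [[0,0,-0.022],[0,0,0],0.047],
    [[0,0,-0.025],[0,0,0],0.047],
    [[0,0,-0.027],[0,0,0],0.047],
    [[0,0,-0.027],[0,0,0],0.047],
    [[0,0,-0.027],[0,0,0],0.047]
  ]
}}

```text
t: 32.35
eef_pos: [0.4934, -0.3448, 0.0592]
tool_rot: [0.0, 0.999, 0.043, 0.0]
contact_force: [0.1, 0.6, -3.6]
width: 0.0555
```

```bash
python3 pic.py side s7 220 400 240 390 4
```

```text
32.4 [ 0.4934 -0.3448  0.0592] [ 0.8  0.7 -4.1] 0.0557863780646898
```

View pics/s7.png

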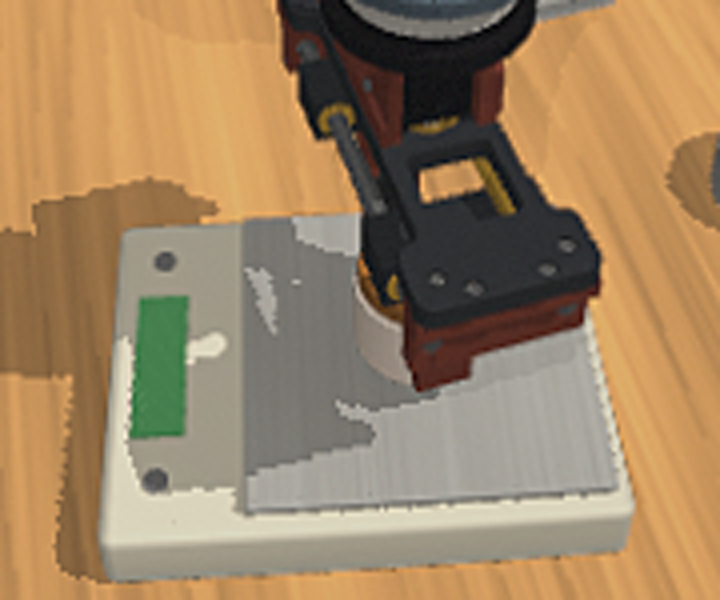

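The pot hangs about 5 mm above the middle of the pan. I'll lower it slowly.

{"method": "carry_out", "body": {
  "targets": [
    [[0,0,-0.0015],[0,0,0],0.047],
    [[0,0,-0.003],[0,0,0],0.047],
    [[0,0,-0.004],[0,0,0],0.047],
    [[0,0,-0.0045],[0,0,0],0.047],
    [[0,0,-0.005],[0,0,0],0.047],
    [[0,0,-0.005],[0,0,0],0.047],
    [[0,0,-0.005],[0,0,0],0.047]
  ]
}}

```text
t: 33.1
eef_pos: [0.4932, -0.3446, 0.0538]
tool_rot: [0.0, 0.999, 0.043, 0.0]
contact_force: [0.1, 0.3, -3.3]
width: 0.0559
```

{"method": "carry_out", "body": {
  "targets": [
    [[0,0,-0.0004],[0,0,0],0.047],
    [[0,0,-0.0008],[0,0,0],0.047],
    [[0,0,-0.0008],[0,0,0],0.047],
    [[0,0,-0.0008],[0,0,0],0.047]
  ]
}}

```text
t: 33.5
eef_pos: [0.4933, -0.3447, 0.0538]
tool_rot: [0.0, 0.999, 0.043, 0.0]
contact_force: [-3.6, 2.0, 5.0]
width: 0.0555
```

{"method": "carry_out", "body": {
  "targets": [
    [[0,0,0],[0,0,0],0.057],
    [[0,0,0],[0,0,0],0.06],
    [[0,0,0],[0,0,0],0.066],
    [[0,0,0],[0,0,0],0.074],
    [[0,0,0.005],[0,0,0],0.076],
    [[0,0,0.02],[0,0,0],0.076],
    [[0,0,0.045],[0,0,0],0.076],
    [[0,0,0.075],[0,0,0],0.076],
    [[0,0,0.105],[0,0,0],0.076],
    [[0,0,0.12],[0,0,0],0.076],
    [[0,0.005,0.1223],[0,0,0],0.076]
  ]
}}

```text
t: 34.6
eef_pos: [0.494, -0.3405, 0.1787]
tool_rot: [0.002, 0.999, 0.043, 0.002]
contact_force: [-1.0, 0.5, 0.2]
width: 0.0759
```

{"method": "carry_out", "body": {
  "targets": [
    [[0.001,0.015,0],[0,0,3],0.076],
    [[0.004,0.04,0],[0,0,7],0.076],
    [[0.008,0.075,0],[0,0,12],0.076],
    [[0.012,0.112,0],[0,0,17],0.076],
    [[0.016,0.15,0],[0,0,22],0.076],
    [[0.02,0.189,0],[0,0,27],0.076],
    [[0.024,0.228,0],[0,0,32],0.076],
    [[0.028,0.267,0],[0,0,37],0.076],
    [[0.032,0.306,0],[0,0,42],0.076],
    [[0.036,0.345,0],[0,0,47],0.076],
    [[0.04,0.384,0],[0,0,52],0.076],
    [[0.045,0.423,0],[0,0,57],0.076],
    [[0.05,0.462,0],[0,0,62],0.076],
    [[0.054,0.501,0],[0,0,67],0.076],
    [[0.058,0.54,0],[0,0,72],0.076],
    [[0.062,0.579,0],[0,0,77],0.076],
    [[0.067,0.615,0],[0,0,81],0.076],
    [[0.07,0.642,0],[0,0,84],0.076],
    [[0.072,0.656,0],[0,0,85],0.076],
    [[0.072,0.66,0],[0,0,85],0.076]
  ]
}}

```text
t: 36.6
eef_pos: [0.5645, 0.3215, 0.1734]
tool_rot: [-0.0, 0.707, 0.707, -0.001]
contact_force: [-0.5, -0.1, -0.4]
width: 0.076
```

```bash
python3 pic.py top t8 130 510 110 290 2; python3 pic.py side s8 200 400 100 390 2;python3 - <<'E'
import numpy as np,cv2
from h import *
for n,f in(("top","t8"),("side","s8")):
    c=dict(np.load(f+".npz"));C=cloud(c);X,Y,Z=C[...,0],C[...,1],C[...,2]
    q=(abs(Z-.088)<.008)&(Y<-.28)&(Y>-.42)&(abs(X-.49)<.06)
    P=onplane(c,np.argwhere(q)[:,::-1],.088)[:,:2]*1e3
    print(n,q.sum(),np.round(P.mean(0),1),np.round(P.min(0)),np.round(P.max(0)),np.round(np.median(Z[q]),4))
E
```

```text
36.65 [0.5647 0.321  0.1738] [ 0.1 -0.2 -0.9] 0.07579326854677174
36.7 [0.5649 0.3201 0.1743] [ 1.2 -0.1  1.2] 0.07581305295024555
top 432 [ 492.  -341.6] [ 465. -369.] [ 517. -312.] 0.0882
side 755 [ 495.2 -347.9] [ 469. -376.] [ 522. -318.] 0.0875
```

View pics/s8.png

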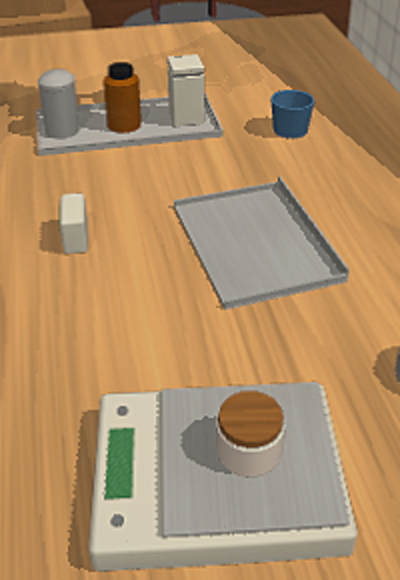

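View pics/t8.png

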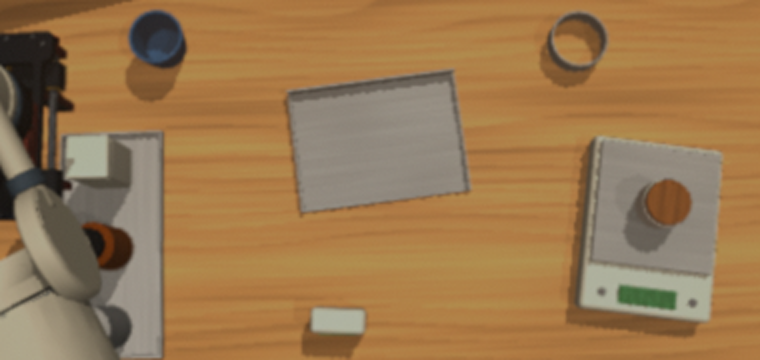

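The pot stands in the middle of the pan (within about 1 mm of its centre), and the three containers still stand on the tray. Next I return the tub.

{"method": "carry_out", "body": {
  "targets": [
    [[0,0,-0.01],[0,0,0],0.076],
    [[0,0,-0.03],[0,0,0],0.076],
    [[0,0,-0.055],[0,0,0],0.076],
    [[0,0,-0.08],[0,0,0],0.076],
    [[0,0,-0.105],[0,0,0],0.076],
    [[0,0,-0.12],[0,0,0],0.076],
    [[0,0,-0.129],[0,0,0],0.076],
    [[0,0,-0.132],[0,0,0],0.076],
    [[0,0,-0.132],[0,0,0],0.076],
    [[0,0,-0.132],[0,0,0],0.076],
    [[0,0,-0.132],[0,0,0],0.066],
    [[0,0,-0.132],[0,0,0],0.06],
    [[0,0,-0.132],[0,0,0],0.057],
    [[0,0,-0.132],[0,0,0],0.054],
    [[0,0,-0.132],[0,0,0],0.051],
    [[0,0,-0.132],[0,0,0],0.048],
    [[0,0,-0.132],[0,0,0],0.043],
    [[0,0,-0.132],[0,0,0],0.043],
    [[0,0,-0.132],[0,0,0],0.043]
  ]
}}

```text
t: 38.6
eef_pos: [0.5653, 0.3204, 0.0431]
tool_rot: [0.0, 0.707, 0.707, 0.0]
contact_force: [0.5, 0.7, 0.7]
width: 0.0496
```

{"method": "carry_out", "body": {
  "targets": [
    [[0,0,0.003],[0,0,0],0.043],
    [[0,0,0.012],[0,0,0],0.043],
    [[0,0,0.03],[0,0,0],0.043],
    [[0,0,0.055],[0,0,0],0.043],
    [[0,0,0.08],[0,0,0],0.043],
    [[0,0,0.105],[0,0,0],0.043],
    [[0.001,-0.006,0.125],[0,0,0],0.043],
    [[0.004,-0.02,0.13],[0,0,0],0.043],
    [[0.009,-0.047,0.13],[0,0,0],0.043],
    [[0.015,-0.08,0.13],[0,0,0],0.043],
    [[0.021,-0.117,0.13],[0,0,0],0.043],
    [[0.028,-0.155,0.13],[0,0,0],0.043],
    [[0.035,-0.192,0.13],[0,0,0],0.043],
    [[0.041,-0.225,0.13],[0,0,0],0.043],
    [[0.045,-0.248,0.13],[0,0,0],0.043],
    [[0.047,-0.26,0.13],[0,0,0],0.043],
    [[0.048,-0.264,0.127],[0,0,0],0.043],
    [[0.048,-0.264,0.12],[0,0,0],0.043],
    [[0.048,-0.264,0.1],[0,0,0],0.043],
    [[0.048,-0.264,0.08],[0,0,0],0.043]
  ]
}}

```text
t: 40.6
eef_pos: [0.6131, 0.0579, 0.1223]
tool_rot: [-0.0, 0.707, 0.707, 0.0]
contact_force: [0.4, -0.5, -2.7]
width: 0.0501
```

{"method": "carry_out", "body": {
  "targets": [
    [[0,0,-0.02],[0,0,0],0.043],
    [[0,0,-0.04],[0,0,0],0.043],
    [[0,0,-0.056],[0,0,0],0.043],
    [[0,0,-0.067],[0,0,0],0.043],
    [[0,0,-0.072],[0,0,0],0.043],
    [[0,0,-0.074],[0,0,0],0.043],
    [[0,0,-0.076],[0,0,0],0.043],
    [[0,0,-0.076],[0,0,0],0.043],
    [[0,0,-0.076],[0,0,0],0.043],
    [[0,0,-0.076],[0,0,0],0.043]
  ]
}}

```text
t: 41.6
eef_pos: [0.6136, 0.0564, 0.0478]
tool_rot: [0.0, 0.708, 0.707, 0.0]
contact_force: [0.6, 0.5, -2.9]
width: 0.0501
```

{"method": "carry_out", "body": {
  "targets": [
    [[0,0,-0.001],[0,0,0],0.043],
    [[0,0,-0.002],[0,0,0],0.043],
    [[0,0,-0.003],[0,0,0],0.043],
    [[0,0,-0.0037],[0,0,0],0.043],
    [[0,0,-0.0042],[0,0,0],0.043],
    [[0,0,-0.0042],[0,0,0],0.043],
    [[0,0,-0.0042],[0,0,0],0.043]
  ]
}}

```text
t: 42.3
eef_pos: [0.6133, 0.0564, 0.0441]
tool_rot: [0.0, 0.707, 0.707, 0.0]
contact_force: [-2.8, 0.3, 5.9]
width: 0.0498
```

{"method": "carry_out", "body": {
  "targets": [
    [[0,0,0],[0,0,0],0.052],
    [[0,0,0],[0,0,0],0.056],
    [[0,0,0],[0,0,0],0.064],
    [[0,0,0],[0,0,0],0.074],
    [[0,0,0.005],[0,0,0],0.076],
    [[0,0,0.02],[0,0,0],0.076],
    [[0,0,0.045],[0,0,0],0.076],
    [[0,0,0.075],[0,0,0],0.076],
    [[0,0,0.105],[0,0,0],0.076],
    [[0,0,0.13],[0,0,0],0.076],
    [[-0.003,0.005,0.14],[0,0,0],0.076],
    [[-0.011,0.02,0.14],[0,0,0],0.076],
    [[-0.027,0.048,0.14],[0,0,0],0.076],
    [[-0.046,0.082,0.14],[0,0,0],0.076],
    [[-0.067,0.12,0.14],[0,0,0],0.076],
    [[-0.089,0.159,0.14],[0,0,0],0.076],
    [[-0.111,0.198,0.14],[0,0,0],0.076],
    [[-0.13,0.232,0.14],[0,0,0],0.076],
    [[-0.143,0.255,0.14],[0,0,0],0.076],
    [[-0.148,0.263,0.14],[0,0,0],0.076]
  ]
}}

```text
t: 44.3
eef_pos: [0.4623, 0.3219, 0.1812]
tool_rot: [-0.001, 0.706, 0.708, -0.001]
contact_force: [-0.7, -0.8, 0.3]
width: 0.0757
```

```bash
python3 pic.py side s9 200 400 90 240 4; python3 pic.py top t9 130 390 120 300 3
python3 - <<'E'
import numpy as np,cv2
from h import *
for a,b in(("top0","t9"),("side0","s9")):
  for f in(a,b):
    c=dict(np.load(f+".npz"));C=cloud(c);X,Y,Z=C[...,0],C[...,1],C[...,2]
    q=(X>.57)&(X<.66)&(Z>.096)&(Z<.115)&(Y>.02)&(Y<.1)
    P=onplane(c,np.argwhere(q)[:,::-1],.104)[:,:2]*1e3
    print(f,q.sum(),np.round(P.mean(0),1),np.round(P.min(0)),np.round(P.max(0)))
E
```

```text
44.35 [0.4626 0.3218 0.1814] [-1.  -0.4 -0.6] 0.07585203165244266
44.4 [0.4637 0.3203 0.1817] [-0.1 -1.1  0.2] 0.07616835775324238
top0 478 [612.5  54.9] [587.  30.] [638.  80.]
t9 485 [609.4  56.1] [584.  31.] [635.  81.]
side0 240 [613.7  46.7] [589.  17.] [639.  77.]
s9 238 [610.9  47.5] [585.  19.] [637.  77.]
```

View pics/s9.png

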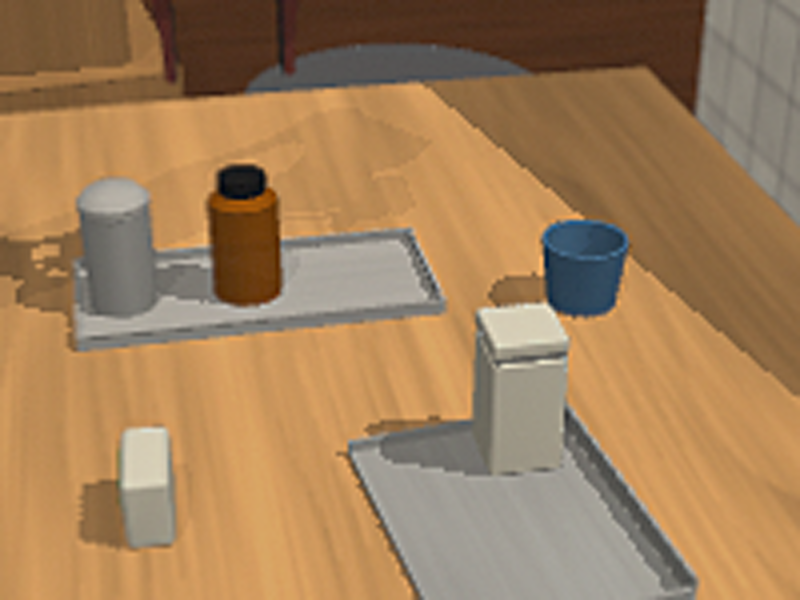

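The tub is back upright, but comparing images puts it about 3 mm in -x and 1 mm in +y from where it started. The jaws nudged it when it was first gripped. I'll correct for that with the jar and fix the tub last.

{"method": "carry_out", "body": {
  "targets": [
    [[0,0,-0.01],[0,0,0],0.076],
    [[0,0,-0.03],[0,0,0],0.076],
    [[0,0,-0.055],[0,0,0],0.076],
    [[0,0,-0.08],[0,0,0],0.076],
    [[0,0,-0.105],[0,0,0],0.076],
    [[0,0,-0.125],[0,0,0],0.076],
    [[0,0,-0.136],[0,0,0],0.076],
    [[0,0,-0.1398],[0,0,0],0.076],
    [[0,0,-0.1398],[0,0,0],0.076],
    [[0,0,-0.1398],[0,0,0],0.076],
    [[0,0,-0.1398],[0,0,0],0.066],
    [[0,0,-0.1398],[0,0,0],0.062],
    [[0,0,-0.1398],[0,0,0],0.059],
    [[0,0,-0.1398],[0,0,0],0.056],
    [[0,0,-0.1398],[0,0,0],0.053],
    [[0,0,-0.1398],[0,0,0],0.05],
    [[0,0,-0.1398],[0,0,0],0.045],
    [[0,0,-0.1398],[0,0,0],0.045],
    [[0,0,-0.1398],[0,0,0],0.045]
  ]
}}

```text
t: 46.3
eef_pos: [0.4653, 0.3195, 0.0433]
tool_rot: [0.0, 0.707, 0.707, 0.0]
contact_force: [0.5, -0.3, 0.9]
width: 0.0532
```

Run:
```python
import numpy as np,cv2
from h import *
# object cam positions on tray vs TCP used there (top images, before/after)
for f in("t3","t5","t8","t9"):
    c=dict(np.load(f+".npz"));C=cloud(c);X,Y,Z=C[...,0],C[...,1],C[...,2]
    for nm,x in(("sh",.365),("jar",.465),("tub",.565)):
        q=(abs(X-x)<.04)&(abs(Y-.32)<.04)&(Z>.094)&(Z<.115)
        if q.sum()>100:
            P=onplane(c,np.argwhere(q)[:,::-1],.102)[:,:2]*1e3
            print(f,nm,q.sum(),np.round(P.mean(0),1))
c=dict(np.load("s9.npz"));C=cloud(c);X,Y,Z=C[...,0],C[...,1],C[...,2]
for nm,x in(("sh",.365),("jar",.465)):
    q=(abs(X-x)<.04)&(abs(Y-.32)<.05)&(Z>.02)&(Z<.08);i=np.argwhere(q)
    print("side",nm,np.round([X[q].min(),X[q].max(),(X[q].min()+X[q].max())/2],4),np.round([Y[q].min(),Y[q].max()],4))
c=dict(np.load("side0.npz"));C=cloud(c);X,Y,Z=C[...,0],C[...,1],C[...,2]
for nm,x,y in(("sh",.555,-.02),("jar",.626,-.077)):
    q=(abs(X-x)<.034)&(abs(Y-y)<.034)&(Z>.02)&(Z<.08)
    print("side0",nm,np.round([X[q].min(),X[q].max()],4),np.round([Y[q].min(),Y[q].max()],4))
```

```text
t3 sh 387 [366.5 319.6]
t5 tub 491 [562.7 319.4]
t8 tub 484 [562.5 319.6]
t9 sh 351 [367.6 317.7]
t9 jar 224 [462.5 318.9]
side sh [0.344  0.3947 0.3694] [0.2909 0.3189]
side jar [0.4383 0.4926 0.4654] [0.288  0.3205]
side0 sh [0.5329 0.5854] [-0.0477 -0.0144]
side0 jar [0.6026 0.6547] [-0.1071 -0.0664]
```

{"method": "carry_out", "body": {
  "targets": [
    [[0,0,0.003],[0,0,0],0.045],
    [[0,0,0.012],[0,0,0],0.045],
    [[0,0,0.03],[0,0,0],0.045],
    [[0,0,0.055],[0,0,0],0.045],
    [[0,0,0.08],[0,0,0],0.045],
    [[0,0,0.105],[0,0,0],0.045],
    [[0,0,0.125],[0,0,0],0.045],
    [[0.003,-0.007,0.135],[0,0,0],0.045],
    [[0.01,-0.025,0.135],[0,0,0],0.045],
    [[0.023,-0.055,0.135],[0,0,0],0.045],
    [[0.037,-0.09,0.135],[0,0,0],0.045],
    [[0.052,-0.127,0.135],[0,0,0],0.045],
    [[0.068,-0.165,0.135],[0,0,0],0.045],
    [[0.084,-0.203,0.135],[0,0,0],0.045],
    [[0.1,-0.241,0.135],[0,0,0],0.045],
    [[0.116,-0.279,0.135],[0,0,0],0.045],
    [[0.131,-0.317,0.135],[0,0,0],0.045],
    [[0.146,-0.352,0.135],[0,0,0],0.045],
    [[0.157,-0.38,0.135],[0,0,0],0.045],
    [[0.163,-0.393,0.135],[0,0,0],0.045]
  ]
}}

```text
t: 48.3
eef_pos: [0.6281, -0.0767, 0.1769]
tool_rot: [-0.001, 0.709, 0.706, -0.001]
contact_force: [-0.3, 0.0, -3.0]
width: 0.0533
```

{"method": "carry_out", "body": {
  "targets": [
    [[0.001,-0.003,-0.008],[0,0,0],0.045],
    [[0.001,-0.003,-0.025],[0,0,0],0.045],
    [[0.001,-0.003,-0.05],[0,0,0],0.045],
    [[0.001,-0.003,-0.075],[0,0,0],0.045],
    [[0.001,-0.003,-0.097],[0,0,0],0.045],
    [[0.001,-0.003,-0.114],[0,0,0],0.045],
    [[0.001,-0.003,-0.124],[0,0,0],0.045],
    [[0.001,-0.003,-0.128],[0,0,0],0.045],
    [[0.001,-0.003,-0.13],[0,0,0],0.045],
    [[0.001,-0.003,-0.131],[0,0,0],0.045],
    [[0.001,-0.003,-0.131],[0,0,0],0.045],
    [[0.001,-0.003,-0.131],[0,0,0],0.045]
  ]
}}

```text
t: 49.5
eef_pos: [0.6297, -0.0767, 0.0481]
tool_rot: [0.001, 0.707, 0.707, 0.0]
contact_force: [1.5, -0.4, -2.6]
width: 0.0531
```

{"method": "carry_out", "body": {
  "targets": [
    [[0,0,-0.001],[0,0,0],0.045],
    [[0,0,-0.002],[0,0,0],0.045],
    [[0,0,-0.003],[0,0,0],0.045],
    [[0,0,-0.0037],[0,0,0],0.045],
    [[0,0,-0.0043],[0,0,0],0.045],
    [[0,0,-0.0043],[0,0,0],0.045],
    [[0,0,-0.0043],[0,0,0],0.045]
  ]
}}

```text
t: 50.2
eef_pos: [0.6292, -0.0766, 0.0443]
tool_rot: [0.0, 0.707, 0.707, 0.0]
contact_force: [-2.5, -0.3, 5.9]
width: 0.0532
```

{"method": "carry_out", "body": {
  "targets": [
    [[0,0,0],[0,0,0],0.056],
    [[0,0,0],[0,0,0],0.06],
    [[0,0,0],[0,0,0],0.066],
    [[0,0,0],[0,0,0],0.074],
    [[0,0,0.005],[0,0,0],0.076],
    [[0,0,0.02],[0,0,0],0.076],
    [[0,0,0.045],[0,0,0],0.076],
    [[0,0,0.075],[0,0,0],0.076],
    [[0,0,0.105],[0,0,0],0.076],
    [[0,0,0.13],[0,0,0],0.076],
    [[-0.001,0.008,0.14],[0,0,0],0.076],
    [[-0.004,0.03,0.14],[0,0,0],0.076],
    [[-0.008,0.06,0.14],[0,0,0],0.076],
    [[-0.011,0.09,0.14],[0,0,0],0.076],
    [[-0.014,0.115,0.14],[0,0,0],0.076],
    [[-0.016,0.13,0.14],[0,0,0],0.076],
    [[-0.016,0.133,0.14],[0,0,0],0.076],
    [[-0.016,0.133,0.14],[0,0,0],0.076]
  ]
}}

```text
t: 52.0
eef_pos: [0.6132, 0.0565, 0.1827]
tool_rot: [0.0, 0.707, 0.707, -0.0]
contact_force: [-0.4, 0.1, -0.7]
width: 0.0762
```

```bash
python3 pic.py side s10 200 400 90 240 4; python3 pic.py top t10 130 390 120 300 3
cat > cmp.py <<'E'
import numpy as np,cv2,sys
from h import *
B={"tub":(.57,.66,.02,.1,.096,.115),"jar":(.59,.66,-.12,-.04,.096,.115),"sh":(.52,.595,-.055,.02,.085,.115)}
for nm in sys.argv[3:]:
  a=B[nm]
  for n,f2 in(("top0",sys.argv[1]),("side0",sys.argv[2])):
    r=[]
    for f in(n,f2):
        c=dict(np.load(f+".npz"));C=cloud(c);X,Y,Z=C[...,0],C[...,1],C[...,2]
        q=(X>a[0])&(X<a[1])&(Y>a[2])&(Y<a[3])&(Z>a[4])&(Z<a[5])
        P=onplane(c,np.argwhere(q)[:,::-1],.102)[:,:2]*1e3
        r.append(P.mean(0));print(nm,f,q.sum(),np.round(r[-1],1),end="; ")
    print("shift",np.round(r[1]-r[0],1))
E
python3 cmp.py t10 s10 jar
```

```text
52.05 [0.6133 0.0558 0.1827] [-0.3  0.1  0.4] 0.07617825833015586
52.1 [0.6133 0.0555 0.1827] [-0.4  0.4 -0.4] 0.07567636513998642
jar top0 220 [626.2 -77.3]; jar t10 218 [625.8 -76.9]; shift [-0.3  0.4]
jar side0 158 [628.4 -80.8]; jar s10 157 [628.1 -80.6]; shift [-0.3  0.2]
```

View pics/t10.png

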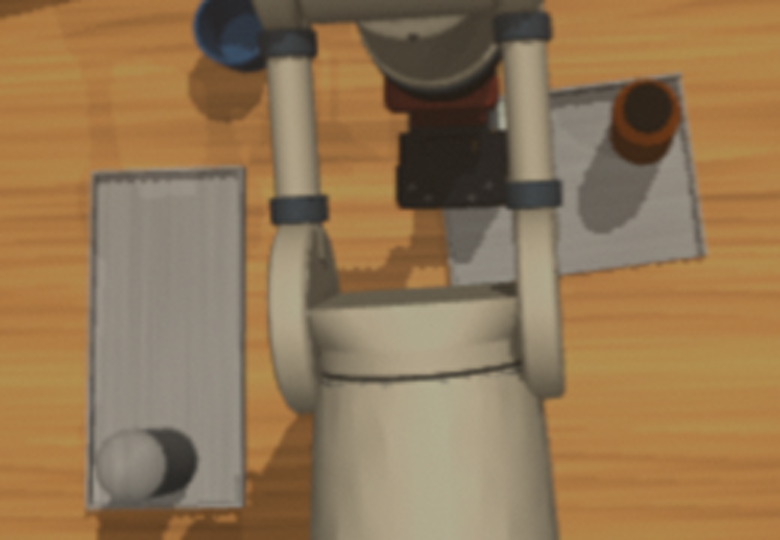

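The jar, at (645,110), is within 0.5 mm of its start spot. Next I'll regrip the tub and shift it by +3 mm in x and -1 mm in y.

{"method": "carry_out", "body": {
  "targets": [
    [[0,0,-0.01],[0,0,0],0.076],
    [[0,0,-0.03],[0,0,0],0.076],
    [[0,0,-0.055],[0,0,0],0.076],
    [[0,0,-0.08],[0,0,0],0.076],
    [[0,0,-0.105],[0,0,0],0.076],
    [[0,0,-0.125],[0,0,0],0.076],
    [[0,0,-0.136],[0,0,0],0.076],
    [[0,0,-0.139],[0,0,0],0.076],
    [[0,0,-0.139],[0,0,0],0.076],
    [[0,0,-0.139],[0,0,0],0.076],
    [[0,0,-0.139],[0,0,0],0.066],
    [[0,0,-0.139],[0,0,0],0.06],
    [[0,0,-0.139],[0,0,0],0.057],
    [[0,0,-0.139],[0,0,0],0.054],
    [[0,0,-0.139],[0,0,0],0.051],
    [[0,0,-0.139],[0,0,0],0.048],
    [[0,0,-0.139],[0,0,0],0.043],
    [[0,0,-0.139],[0,0,0],0.043],
    [[0,0,-0.139],[0,0,0],0.043]
  ]
}}

```text
t: 54.0
eef_pos: [0.6132, 0.0564, 0.0439]
tool_rot: [-0.0, 0.707, 0.707, 0.0]
contact_force: [0.3, -0.3, 0.8]
width: 0.0502
```

{"method": "carry_out", "body": {
  "targets": [
    [[0,0,0.002],[0,0,0],0.043],
    [[0,0,0.004],[0,0,0],0.043],
    [[0.001,0,0.005],[0,0,0],0.043],
    [[0.002,-0.001,0.005],[0,0,0],0.043],
    [[0.003,-0.001,0.005],[0,0,0],0.043],
    [[0.003,-0.001,0.005],[0,0,0],0.043],
    [[0.003,-0.001,0.005],[0,0,0],0.043],
    [[0.003,-0.001,0.004],[0,0,0],0.043],
    [[0.003,-0.001,0.003],[0,0,0],0.043],
    [[0.003,-0.001,0.002],[0,0,0],0.043],
    [[0.003,-0.001,0.001],[0,0,0],0.043],
    [[0.003,-0.001,0],[0,0,0],0.043],
    [[0.003,-0.001,-0.0006],[0,0,0],0.043],
    [[0.003,-0.001,-0.0006],[0,0,0],0.043],
    [[0.003,-0.001,-0.0006],[0,0,0],0.043]
  ]
}}

```text
t: 55.5
eef_pos: [0.6163, 0.0554, 0.0439]
tool_rot: [0.0, 0.707, 0.707, 0.0]
contact_force: [-2.2, -0.8, 2.3]
width: 0.0498
```

{"method": "carry_out", "body": {
  "targets": [
    [[0,0,0],[0,0,0],0.052],
    [[0,0,0],[0,0,0],0.056],
    [[0,0,0],[0,0,0],0.064],
    [[0,0,0],[0,0,0],0.074],
    [[0,0,0.005],[0,0,0],0.076],
    [[0,0,0.02],[0,0,0],0.076],
    [[0,0,0.045],[0,0,0],0.076],
    [[0,0,0.075],[0,0,0],0.076],
    [[0,0,0.105],[0,0,0],0.076],
    [[0,0,0.125],[0,0,0],0.076],
    [[0,0,0.13],[0,0,0],0.076]
  ]
}}

```text
t: 56.6
eef_pos: [0.6176, 0.0555, 0.1784]
tool_rot: [0.002, 0.707, 0.707, 0.003]
contact_force: [0.1, 0.3, -0.7]
width: 0.0762
```

{"method": "carry_out", "body": {
  "targets": [
    [[-0.004,0.004,0.002],[0,0,2],0.076],
    [[-0.014,0.015,0.004],[0,0,7],0.076],
    [[-0.028,0.03,0.005],[0,0,14],0.076],
    [[-0.044,0.047,0.005],[0,0,21],0.076],
    [[-0.061,0.065,0.005],[0,0,28],0.076],
    [[-0.079,0.083,0.005],[0,0,35],0.076],
    [[-0.097,0.102,0.005],[0,0,42],0.076],
    [[-0.115,0.121,0.005],[0,0,49],0.076],
    [[-0.133,0.14,0.005],[0,0,56],0.076],
    [[-0.151,0.159,0.005],[0,0,63],0.076],
    [[-0.169,0.178,0.005],[0,0,70],0.076],
    [[-0.187,0.197,0.005],[0,0,77],0.076],
    [[-0.205,0.216,0.005],[0,0,84],0.076],
    [[-0.223,0.235,0.005],[0,0,90],0.076],
    [[-0.239,0.252,0.005],[0,0,94],0.076],
    [[-0.248,0.262,0.005],[0,0,95.8],0.076],
    [[-0.251,0.265,0.005],[0,0,95.8],0.076],
    [[-0.251,0.265,0.005],[0,0,95.8],0.076],
    [[-0.251,0.265,0.005],[0,0,95.8],0.076]
  ]
}}

```text
t: 58.5
eef_pos: [0.3656, 0.3199, 0.1779]
tool_rot: [-0.0, -0.049, 0.999, -0.0]
contact_force: [-0.0, 0.1, 0.6]
width: 0.0759
```

```bash
python3 pic.py side s11 200 400 90 240 4; python3 pic.py top t11 130 390 120 300 3; python3 cmp.py t11 s11 jar tub
```

```text
58.55 [0.3657 0.3198 0.178 ] [ 0.1 -0.4 -0.2] 0.07602467625551526
58.6 [0.3658 0.3199 0.1781] [-0.2  1.2 -0.2] 0.0760636420844147
jar top0 220 [626.2 -77.3]; jar t11 217 [625.6 -76.9]; shift [-0.6  0.4]
jar side0 158 [628.4 -80.8]; jar s11 160 [627.8 -80.8]; shift [-0.6  0. ]
tub top0 478 [612.9  55.1]; tub t11 481 [613.4  54.3]; shift [ 0.4 -0.8]
tub side0 240 [614.7  50. ]; tub s11 239 [615.   49.9]; shift [ 0.2 -0.2]
```

View pics/s11.png

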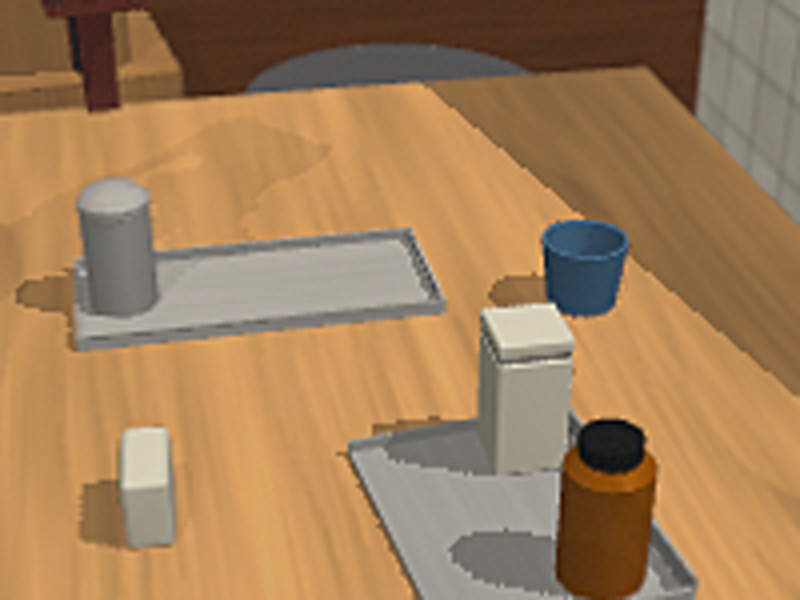

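Both are now within 1 mm of their start spots in both views. Next is the shaker. By the same reckoning it was nudged about 2 mm in -y when first gripped, so I'll include that correction.

{"method": "carry_out", "body": {
  "targets": [
    [[0,0,-0.01],[0,0,0],0.076],
    [[0,0,-0.03],[0,0,0],0.076],
    [[0,0,-0.055],[0,0,0],0.076],
    [[0,0,-0.08],[0,0,0],0.076],
    [[0,0,-0.105],[0,0,0],0.076],
    [[0,0,-0.122],[0,0,0],0.076],
    [[0,0,-0.132],[0,0,0],0.076],
    [[0,0,-0.1351],[0,0,0],0.076],
    [[0,0,-0.1351],[0,0,0],0.076],
    [[0,0,-0.1351],[0,0,0],0.076],
    [[0,0,-0.1351],[0,0,0],0.066],
    [[0,0,-0.1351],[0,0,0],0.062],
    [[0,0,-0.1351],[0,0,0],0.059],
    [[0,0,-0.1351],[0,0,0],0.056],
    [[0,0,-0.1351],[0,0,0],0.053],
    [[0,0,-0.1351],[0,0,0],0.05],
    [[0,0,-0.1351],[0,0,0],0.045],
    [[0,0,-0.1351],[0,0,0],0.045],
    [[0,0,-0.1351],[0,0,0],0.045]
  ]
}}

```text
t: 60.5
eef_pos: [0.3652, 0.3206, 0.0433]
tool_rot: [0.0, -0.05, 0.999, 0.0]
contact_force: [-0.1, 1.3, 0.0]
width: 0.054
```

{"method": "carry_out", "body": {
  "targets": [
    [[0,0,0.003],[0,0,0],0.045],
    [[0,0,0.012],[0,0,0],0.045],
    [[0,0,0.03],[0,0,0],0.045],
    [[0,0,0.055],[0,0,0],0.045],
    [[0,0,0.08],[0,0,0],0.045],
    [[0,0,0.105],[0,0,0],0.045],
    [[0.006,-0.01,0.125],[0,0,0],0.045],
    [[0.018,-0.032,0.135],[0,0,0],0.045],
    [[0.034,-0.06,0.135],[0,0,0],0.045],
    [[0.051,-0.091,0.135],[0,0,0],0.045],
    [[0.068,-0.121,0.135],[0,0,0],0.045],
    [[0.086,-0.152,0.135],[0,0,0],0.045],
    [[0.103,-0.183,0.135],[0,0,0],0.045],
    [[0.12,-0.214,0.135],[0,0,0],0.045],
    [[0.138,-0.245,0.135],[0,0,0],0.045],
    [[0.155,-0.276,0.135],[0,0,0],0.045],
    [[0.171,-0.304,0.135],[0,0,0],0.045],
    [[0.183,-0.325,0.135],[0,0,0],0.045],
    [[0.189,-0.336,0.135],[0,0,0],0.045],
    [[0.191,-0.339,0.135],[0,0,0],0.045]
  ]
}}

```text
t: 62.5
eef_pos: [0.5563, -0.0195, 0.1779]
tool_rot: [-0.0, -0.049, 0.999, -0.0]
contact_force: [-0.3, 0.7, -2.9]
width: 0.0536
```

{"method": "carry_out", "body": {
  "targets": [
    [[0,0,-0.002],[0,0,0],0.045],
    [[0,0,-0.01],[0,0,0],0.045],
    [[0,0,-0.025],[0,0,0],0.045],
    [[0,0,-0.05],[0,0,0],0.045],
    [[0,0,-0.075],[0,0,0],0.045],
    [[0,0,-0.097],[0,0,0],0.045],
    [[0,0,-0.114],[0,0,0],0.045],
    [[0,0,-0.124],[0,0,0],0.045],
    [[0,0,-0.129],[0,0,0],0.045],
    [[0,0,-0.131],[0,0,0],0.045],
    [[0,0,-0.131],[0,0,0],0.045],
    [[0,0,-0.131],[0,0,0],0.045]
  ]
}}

```text
t: 63.7
eef_pos: [0.5568, -0.0186, 0.0482]
tool_rot: [0.001, -0.05, 0.999, -0.0]
contact_force: [-0.0, -0.3, -1.5]
width: 0.054
```

{"method": "carry_out", "body": {
  "targets": [
    [[0,0,-0.001],[0,0,0],0.045],
    [[0,0,-0.002],[0,0,0],0.045],
    [[0,0,-0.003],[0,0,0],0.045],
    [[0,0,-0.0037],[0,0,0],0.045],
    [[0,0,-0.0043],[0,0,0],0.045],
    [[0,0,-0.0043],[0,0,0],0.045],
    [[0,0,-0.0043],[0,0,0],0.045]
  ]
}}

```text
t: 64.4
eef_pos: [0.5566, -0.0185, 0.0443]
tool_rot: [0.001, -0.05, 0.999, -0.0]
contact_force: [-3.0, 0.3, 5.2]
width: 0.054
```

{"method": "carry_out", "body": {
  "targets": [
    [[0,0,0],[0,0,0],0.056],
    [[0,0,0],[0,0,0],0.06],
    [[0,0,0],[0,0,0],0.066],
    [[0,0,0],[0,0,0],0.074],
    [[0,0,0.005],[0,0,0],0.076],
    [[0,0,0.02],[0,0,0],0.076],
    [[0,0,0.045],[0,0,0],0.076],
    [[0,0,0.075],[0,0,0],0.076],
    [[0,0,0.105],[0,0,0],0.076],
    [[0,0,0.13],[0,0,0],0.076],
    [[-0.008,0.014,0.145],[0,0,0],0.076],
    [[-0.025,0.045,0.15],[0,0,0],0.076],
    [[-0.045,0.08,0.15],[0,0,0],0.076],
    [[-0.065,0.12,0.15],[0,0,0],0.076],
    [[-0.085,0.16,0.15],[0,0,0],0.076],
    [[-0.105,0.2,0.15],[0,0,0],0.076],
    [[-0.125,0.235,0.15],[0,0,0],0.076],
    [[-0.14,0.265,0.15],[0,0,0],0.076],
    [[-0.145,0.28,0.15],[0,0,0],0.076],
    [[-0.145,0.28,0.15],[0,0,0],0.076]
  ]
}}

```text
t: 66.4
eef_pos: [0.4094, 0.2635, 0.1931]
tool_rot: [-0.0, -0.052, 0.999, 0.0]
contact_force: [0.5, -0.6, 0.4]
width: 0.0757
```

```bash
python3 pic.py side s12 180 450 100 390 2; python3 pic.py top t12 130 510 100 290 2; python3 cmp.py t12 s12 jar tub sh
```

```text
66.45 [0.4101 0.2623 0.193 ] [ 0.1 -0.4  0.3] 0.07559789038808575
66.5 [0.4107 0.2615 0.193 ] [-0.6  0.6  0.3] 0.07594668313757065
jar top0 220 [626.2 -77.3]; jar t12 216 [625.6 -76.8]; shift [-0.5  0.5]
jar side0 158 [628.4 -80.8]; jar s12 156 [627.9 -80.4]; shift [-0.6  0.4]
tub top0 478 [612.9  55.1]; tub t12 478 [613.5  54.3]; shift [ 0.6 -0.8]
tub side0 240 [614.7  50. ]; tub s12 242 [615.1  49.3]; shift [ 0.4 -0.8]
sh top0 449 [555.1 -19.1]; sh t12 447 [555.2 -18.5]; shift [0.1 0.6]
sh side0 293 [555.  -37.8]; sh s12 296 [555.  -37.3]; shift [0.  0.5]
```

View pics/s12.png

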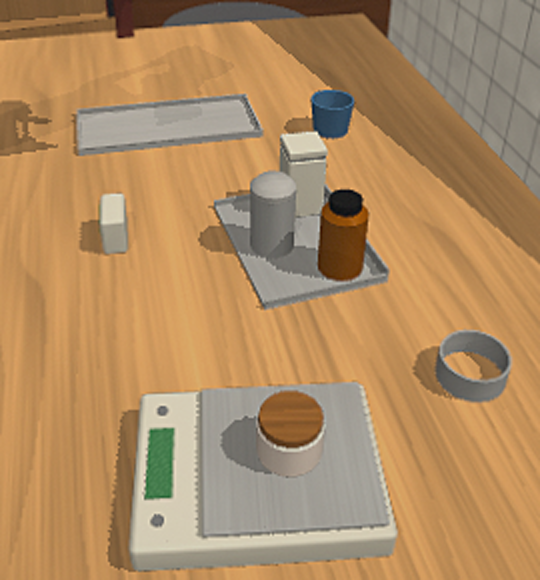

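View pics/t12.png

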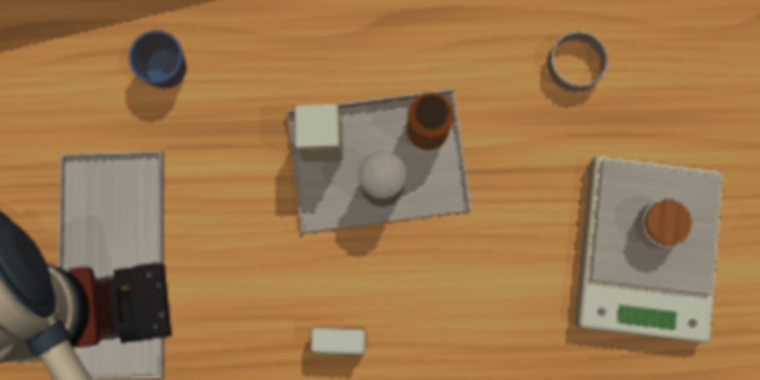

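The shaker (272,215), tub (303,172) and jar (343,235) stand upright on the stand, each within 1 mm of its start spot. The pot stands mid-pan at (291,430), the timer, cup and ring look untouched, and the gripper is well clear. I'm handing in.

```bash
python3 -c "
from plant import env
print(env.hand_in()); print(env.state()['t'])"
```

```text
the job is handed in; nothing more can be done
None
the job is handed in; nothing more can be done
```

The job is done and handed in at about 66.5 s of the 131 s allowed. I moved the shaker, jar and tub to the baking sheet and set the salt pot on the scale. I then put the tub, jar and shaker back on the stand.

**Start spots:** comparing images from before and after in both cameras, the jar, tub and shaker are each within about 1 mm of where they stood.

**Salt pot:** it stands upright about 1 mm from the pan's centre, by the average of the two cameras. They differ by 3–6 mm on the absolute position.

**Bystanders and contact:** by eye, the timer, cup and pastry ring are unmoved; I did not measure them. Force readings after each move stayed below about 7 N, and the gripper was clear of everything at hand-in.

**What disagreed:** the tub first came back about 3 mm off in x because the jaws had nudged it at the first grip. I regripped it and moved it back, and added similar corrections when placing the jar and shaker.

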